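# Tag the damp box, then break its lid loose and hold it ajar

## Robot

A 6-joint arm with a two-finger parallel gripper is mounted at the origin on the work surface. World frame = base frame: x ahead of the robot, y to its left, z up, the work surface at z = 0. Lengths are in m, angles in rad, forces in N, time in s.
With the tool pointing down it reaches from about 0.375 to 0.9 m from the base axis. Payload 3.1 kg.
Tool frame: the origin (TCP) lies at the very end of the fingers, on their centre line; the grasp point (between the pads) lies 19 mm behind it; x points along the fingers, z is the direction in which the jaws open and shut, and the axes are right-handed (so a half turn about x gives the same grasp; the last joint's range is limited). The gripper opens to 85 mm and grips with 20 to 120 N. Pads are 22 mm wide; open, the fingers measure 114 mm over their backs; the gripper's body (76 mm by 85 mm) begins 54 mm behind the grasp point. The pads swing forward as they close: fully open they stand 13 mm farther back than shut.
Start: joints at [-1.294, 0.527, 1.433, -0, 1.181, -0.178], TCP at [0.275, -0.561, 0.198] pointing down, gripper open.
Joint ranges: [-3.08, 3.08], [-0.75, 2.2], [0.22, 2.44], [-1.43, 4.57], [0, 2.65], [-2.85, 2.85]. Speed limits (rad/s): [2.79, 2.79, 3.14, 3.14, 3.14, 3.14].

## Interface

Orientations are given as a unit quaternion [x, y, z, w].
In Python, from station import manip, viewer, job gives the robot as it stands.
- The arm moves only by the tool move_arm, never from a script. Its argument "deltas" is one flat list of numbers, 7 for each row, row after row: the finger opening in mm, from 0 to 85.4, then the shift along the tool's x, y, z in mm, then the turn, a rotation vector about the tool's x, y, z in degrees. In form: [jaw, tx, ty, tz, rx, ry, rz, jaw, tx, ty, tz, rx, ry, rz, ...]. A call has 1 to 10 rows; each row shifts and turns the commanded pose from where the row before left it, along the tool's axes as they then stand; what a row does not reach is not made up. A row lasts 1/10 s, in which the tool goes at most 50 mm and 8.59 degrees, less where a joint would pass 70% of its speed; a pose out of reach is approached as far as the arm can. A call is refused whole if a number of a shift passes 50 or a number of a turn 8.59, either way. A call with a gripper value outside its range is refused whole. The fingers move at their own pace and stop on an object; "force" is the grip in N (left out, the last holds). Time passes only in rows, so rows that do not move let the fingers close. It gives the time, the measured TCP pose, the force and the opening at its end, in the units of the state.
- manip.sense(): the state, without advancing time (a new reading comes with each control period).
- viewer.snapshot(name): name is "scene" or "top" or "wrist"; returns a dict with "image" (400x640x3 uint8, red, green, blue), "depth" (400x640 float32, m along the optical axis (not along the pixel's ray), 0 where there is no reading), "fovy" (degrees; the focal length in pixels is half the picture's height over the tangent of half this angle, whatever the lens; pixels are square), "cx", "cy" (the principal point, pixels), "k1" (the pictures are not rectified: a ray, as slopes to the right and down, at radius r is drawn at 1 + k1 r^2 times it, then the intrinsics apply), "R" (3x3) and "t" (3): a world point X has camera coordinates R X + t. Camera axes: x right, y down, z forward; pixel columns grow to the right and rows downward; lengths in m; the calibration is good to about 2 mm. A picture is of the moment at which its call begins.
- job.sign_off(): hands the job in, once; it reports no verdict.
The state is a dict: "t": time; "q": joint angles; "qd": joint speeds; "tau": joint torques, N m; "tcp_pos": TCP position; "tool_rot": TCP orientation; "force": force on the tool from outside, world axes, zero at the start; "ft_torque": the same for the moment, N m; "finger_gap": opening from 0.0 (shut) to 1.0 (fully open).
Only numpy, scipy, OpenCV 4.12 (cv2) and the standard library are available. Lean on these libraries where they do the work, as an engineer would, in place of code of your own. Each camera call takes 0.05 s, during which the arm holds its last target.

## Task

Start airing the damp box: take the blue glazed tile out of the low rack and slide it, glazed end up, fully down into the slot of the wooden tag holder on the side of the box, and let go of it. Then pull the stuck lid free by its black bar handle and hold it only slightly open, with a gap of about four centimetres at the front edge, never flinging it wide; finish while still holding the lid there. Leave the clay-coloured tile, the bowl, the jug and the brush where they are.

Things in the scene. Friction and masses are not known exactly. Their poses are not given: they have to be found in the camera images.
- blue_tile_mid (a point): Centre (half-way up) of the loose blue glazed ceramic tile with a white foot, 80 g, 50 mm wide (its y), 8 mm thick (its x), 95 mm tall (its z, glazed end up). It starts upright in one of the two slots of the rack, its foot 15 mm above the table and its upper 75 mm free above the rack. Either face may point forward in the holder.
- clay_tile_mid (a point): Centre of a clay-coloured (terracotta) tile with a white foot, of the same size, in the rack's other slot: leave it there.
- rack: Low fixed wooden rack, 60 mm (x) by 190 mm (y), 35 mm tall, origin at the centre of its underside. Two slots 20 mm deep, 12 mm (x) by 56 mm (y), at y = -47 and +47 mm; which tile stands in which varies. Tiles stand with their width along the rack's y.
- damp_box: Fixed grey plastic box, 180 mm deep (x), 200 mm wide (y), 110 mm tall, origin at the centre of its underside, front towards -x. A white lid hinged at the far (+x) rim covers it, its top 122 mm above the table. A wooden tag holder block, 40 mm (x) by 76 mm (y), 95 mm tall, stands fixed against its +y side, centred at y = 140 mm.
- slot_mouth (a point): Centre of the mouth of the tag holder's slot, in the block's top face 95 mm above the table; axes as the box's. The slot is 12 mm (x) by 55 mm (y), 45 mm deep, chamfered 4 mm at the mouth. With the tile fully down its centre is 2.5 mm above this point and 50 mm of it stand out.
- hinge_line (a point): Middle of the lid's hinge line (parallel to the box's y), at the far rim 115 mm above the table, 90 mm behind the box's centre; axes as the box's.
- lid_handle (a point): Black bar handle on the lid, origin at the centre of the bar: round, 14 mm thick, along the box's y, 84 mm clear between its two end posts, 38 mm above the lid's top (31 mm of free room under it). It lies 145 mm in front of the hinge line and 45 mm above it when the lid is shut, and turns with the lid.
- lid (a joint): Opening angle of the lid, rad: 0 shut, growing as the front edge rises (184 mm in front of the hinge, so 0.22 rad is a gap of 40 mm). The lid weighs about 0.37 kg. Its seal is stuck: an upward pull of about 10 to 16 N on the handle breaks it, most in the first 3 mm, and it resists no more after about 11 mm of rise at the handle; then only the weight of the lid (2 to 4 N at the handle) is left. Let go, it falls back (nearly) shut.
- bowl: White ceramic bowl, 150 mm across, 50 mm tall, loose; origin under its centre. Leave alone.
- jug: Clear plastic jug with a handle, 90 mm across, 120 mm tall, loose; origin under its centre. Leave alone.
- brush_grip (a point): Grip of a glazing brush lying loose on the table in front of the box. Leave alone.
Not all that is in view belongs to the job. There is more than one size of the part that bears blue_tile_mid; the job needs the larger.

How it is judged:
By the outcome, as a careful person would: the job done as asked, in the order asked, and still so for the second after the job is handed in, while the arm keeps its last pose, push and grip.
It also fails if it takes over 51 s, if anything falls off the work surface, if the arm or the gripper's body presses on something with over 40 N, if the wrist force passes 120 N, or if a joint passes its speed limit or range.

## Working session

There is one attempt and no reset: what is moved stays moved. The work goes in short steps, Python scripts to look and compute and a tool call to move; the robot and the scene stay as the last step left them, time stands still between calls to the robot, and variables do not carry over. Pictures are saved under pics/ and viewed, and the job is handed in when it is done.

Besides the shell and the picture viewer there is one more tool, called after "Request:" as a command line: name --argument value ..., lists and objects as JSON in quotes. move_arm: Moves the arm, as the interface text tells. Its arguments: {"type":"object","properties":{"deltas":{"type":"array"},"force":{"type":"number"}},"required":["deltas"]}

```bash
mkdir -p pics; ls; cat > h.py <<'E'
import numpy as np, cv2
from station import manip, viewer, job
def snap(n,name):
    s=viewer.snapshot(n); cv2.imwrite('pics/%s.png'%name, s['image'][:,:,::-1]); np.savez('pics/%s.npz'%name,**s); return s
def load(name): 
    d=np.load('pics/%s.npz'%name); return {k:d[k] for k in d}
def cam(s):
    h=s['image'].shape[0]; f=h/2/np.tan(np.radians(float(s['fovy']))/2)
    K=np.array([[f,0,float(s['cx'])],[0,f,float(s['cy'])],[0,0,1]]); return K,np.array([float(s['k1']),0,0,0])
def cloud(s):
    K,D=cam(s); v,u=np.mgrid[0:s['image'].shape[0],0:s['image'].shape[1]]
    p=cv2.undistortPoints(np.stack([u,v],-1).reshape(-1,1,2).astype(float),K,D).reshape(*u.shape,2)
    z=s['depth'][...,None]; c=np.concatenate([p*z,z],-1)
    return (c-s['t'])@s['R']
def proj(s,X):
    K,D=cam(s); r,_=cv2.Rodrigues(s['R']); return cv2.projectPoints(np.array(X,float).reshape(-1,1,3),r,s['t'],K,D)[0].reshape(-1,2)
E
python3 - <<'E'
from h import *
print(manip.sense())
for n in ['scene','top','wrist']:
    s=snap(n,n+'0'); print(n,s['fovy'],s['k1'],s['t'],(s['depth']>0).mean())
E
```

```text
pics
{'t': 0.0, 'q': array([-1.29347960e+00,  5.28478028e-01,  1.43389444e+00,  1.92458776e-06,
        1.18137777e+00, -1.78490850e-01]), 'qd': array([-8.55480990e-04,  1.14980075e-04, -1.39107889e-04, -2.83829416e-05,
       -4.86412018e-04, -5.16779583e-05]), 'tau': array([-2.37479999e-04, -4.42353129e+01, -1.78027546e+01, -2.49272834e-04,
        8.41033616e-03,  9.73294107e-06]), 'tcp_pos': array([ 0.2749334 , -0.56041668,  0.1971289 ]), 'tool_rot': array([ 0.37461563,  0.60060355, -0.37359051,  0.59947363]), 'force': array([ 0.17528908, -0.32268847,  0.27446822]), 'ft_torque': array([-0.01819816,  0.02188561,  0.02184942]), 'finger_gap': 0.9989532863623971}
scene 55.933575766857665 -0.03586580461986552 [-0.40500539 -0.12127442  1.23920072] 0.99571875
top 56.019403343244115 -0.09075080947221754 [-0.01476816  0.56944361  1.07905612] 0.99591796875
wrist 63.601805513347124 -0.029005106540133403 [-0.62484162 -0.03591443  0.37926786] 0.99614453125
```

View pics/scene0.png

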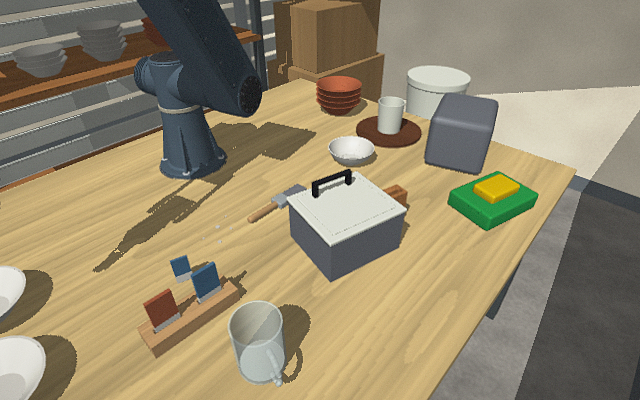

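View pics/top0.png

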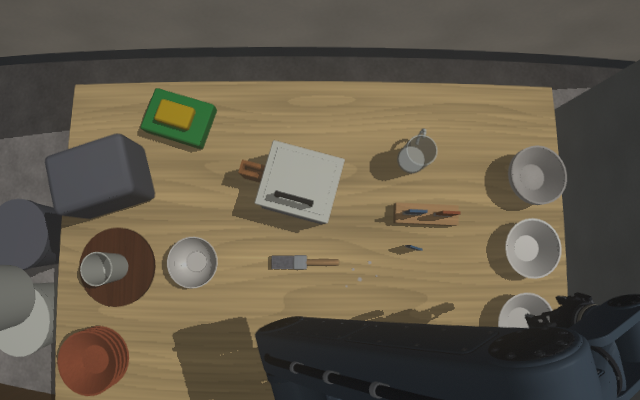

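View pics/wrist0.png

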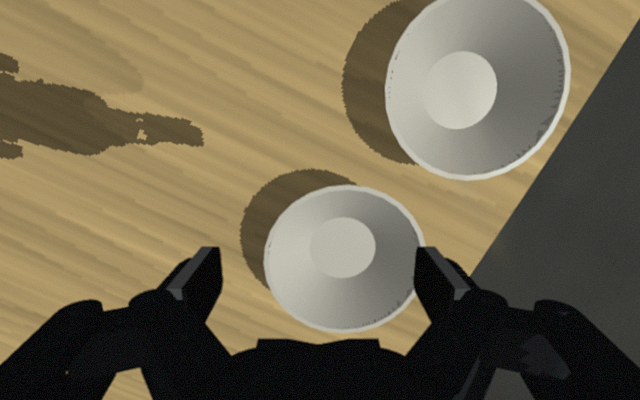

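The scene view shows the rack at (190,315), with the clay tile at (160,310) and the big blue tile at (205,280). A small blue decoy stands outside the rack at (180,268). The box is at (345,225) and the wooden holder is on its far side at (398,195). Next I measure.

```bash
python3 - <<'E'
from h import *
for n in ['top0','scene0']:
    s=load(n); P=cloud(s); im=s['image'].astype(int); r,g,b=im[...,0],im[...,1],im[...,2]
    print(n,'cam',-s['R'].T@s['t'])
    ok=(s['depth']>0)
    def rep(name,m):
        m=m&ok; Q=P[m]; 
        if len(Q)<5: print(name,len(Q)); return
        (c,sz,a)=cv2.minAreaRect(Q[:,:2].astype(np.float32))
        print(name,len(Q),'rect',np.round(c,4),np.round(sz,4),round(a,1),'z pct',np.round(np.percentile(Q[:,2],[1,10,50,90,99]),4))
    inr=(P[...,0]>0.2)&(P[...,0]<0.95)&(P[...,1]>-.45)&(P[...,1]<.45)
    v,u=np.mgrid[0:400,0:640]
    if n=='top0':
        box=lambda u0,v0,u1,v1:(u>=u0)&(u<u1)&(v>=v0)&(v<v1)
        rep('lid',box(245,135,350,225)&(abs(P[...,2]-.121)<.006))
        rep('bar',box(260,180,325,215)&(P[...,2]>.14))
        rep('holder',box(225,150,270,190)&(P[...,2]>.08)&(P[...,2]<.105)&(r>b+30))
        rep('rack',box(380,195,470,235)&(abs(P[...,2]-.035)<.006))
        rep('bluetop',box(380,200,440,225)&(P[...,2]>.1))
        rep('claytop',box(430,200,470,225)&(P[...,2]>.08))
        rep('decoy',box(385,235,430,260)&(P[...,2]>.02))
        rep('bowl',box(160,230,220,290)&(P[...,2]>.01))
        rep('brush',box(260,245,350,280)&(P[...,2]>.006))
        rep('jug',box(365,120,445,180)&(P[...,2]>.02))
    else:
        box=lambda u0,v0,u1,v1:(u>=u0)&(u<u1)&(v>=v0)&(v<v1)
        rep('bluebig',box(188,258,222,303)&(b>r+25)&(P[...,2]>.03))
        rep('decoy',box(165,250,194,285)&(b>r+15)&(P[...,2]>.01))
        rep('clay',box(135,280,185,335)&(P[...,2]>.05))
        rep('lid',box(280,170,410,245)&(abs(P[...,2]-.121)<.006))
        rep('bar',box(305,165,360,200)&(P[...,2]>.14))
        rep('holder',box(380,180,412,215)&(P[...,2]>.03)&(P[...,2]<.105)&(r>b+30))
        rep('rack',box(130,280,245,355)&(abs(P[...,2]-.035)<.005))
    x=P.copy()
s=load('top0'); i=cv2.resize(s['image'][130:235,220:480,::-1],None,fx=3,fy=3,interpolation=cv2.INTER_CUBIC); cv2.imwrite('pics/topc.png',i)
s=load('scene0'); i=cv2.resize(s['image'][160:360,120:420,::-1],None,fx=2.6,fy=2.6,interpolation=cv2.INTER_CUBIC); cv2.imwrite('pics/scc.png',i)
E
```

```text
top0 cam [ 0.43265443 -0.004159    1.14089398]
lid 4570 rect [0.61   0.0359] [0.2084 0.1866] 74.9 z pct [0.1179 0.1203 0.1232 0.1257 0.1268]
bar 218 rect [0.5576 0.0498] [0.1041 0.0144] 74.8 z pct [0.1493 0.1612 0.1649 0.1677 0.1694]
holder 264 rect [0.6488 0.1763] [0.0667 0.0407] 74.9 z pct [0.0819 0.0896 0.0939 0.0971 0.0991]
rack 1049 rect [ 0.5268 -0.3401] [0.1938 0.0608] 87.5 z pct [0.03   0.0319 0.0347 0.0373 0.0389]
bluetop 63 rect [ 0.5288 -0.293 ] [0.051  0.0084] 86.6 z pct [0.1015 0.1059 0.109  0.1115 0.1139]
claytop 84 rect [ 0.5244 -0.3862] [0.053  0.0082] 87.4 z pct [0.0809 0.0851 0.1081 0.1114 0.114 ]
decoy 50 rect [ 0.4261 -0.2951] [0.0371 0.0059] 72.3 z pct [0.0216 0.0263 0.0654 0.0704 0.0719]
bowl 1549 rect [0.3812 0.3497] [0.1471 0.1495] 2.9 z pct [0.0105 0.0131 0.0272 0.0483 0.052 ]
brush 692 rect [0.3817 0.0429] [0.2359 0.0483] 84.2 z pct [0.0102 0.014  0.0175 0.0209 0.0237]
jug 825 rect [ 0.7049 -0.3125] [0.0898 0.1091] 42.0 z pct [0.0214 0.0333 0.0812 0.1187 0.1224]
scene0 cam [ 1.02048128 -0.50302508  0.648027  ]
bluebig 654 rect [ 0.4813 -0.2945] [0.1025 0.0492] 0.6 z pct [0.0403 0.0511 0.0815 0.1081 0.1103]
decoy 308 rect [ 0.4757 -0.2995] [0.0331 0.1124] 87.2 z pct [0.0212 0.0267 0.049  0.0675 0.1096]
clay 732 rect [ 0.5234 -0.3874] [0.0496 0.0123] 85.8 z pct [0.0514 0.0581 0.0858 0.108  0.1099]
lid 4608 rect [0.6082 0.035 ] [0.2088 0.1878] 75.0 z pct [0.1161 0.1188 0.1215 0.1231 0.1242]
bar 306 rect [0.5569 0.0486] [0.1047 0.0169] 74.2 z pct [0.141  0.1476 0.1603 0.1645 0.1657]
holder 286 rect [0.6492 0.1846] [0.0507 0.043 ] 71.4 z pct [0.0542 0.0693 0.0897 0.0932 0.0944]
rack 1892 rect [ 0.547  -0.3542] [0.1925 0.1584] 58.6 z pct [0.0304 0.0319 0.0336 0.0353 0.0389]
```

View pics/topc.png

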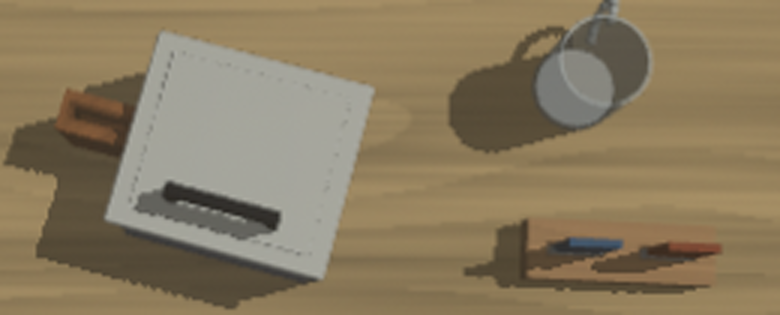

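View pics/scc.png

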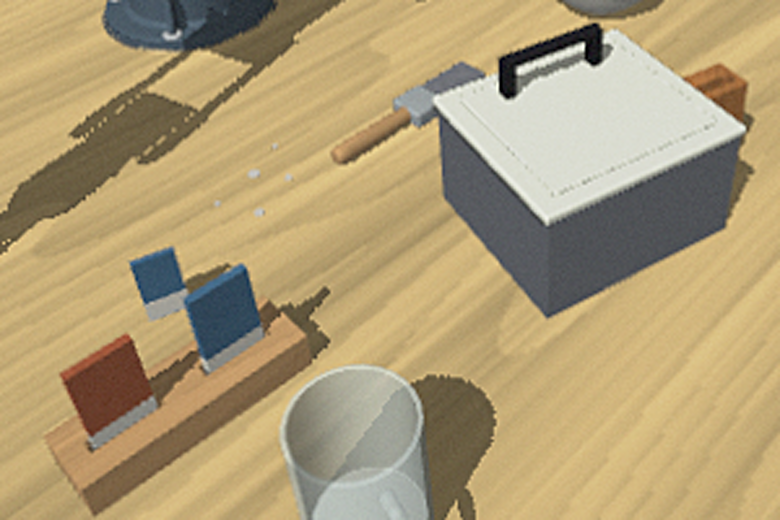

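```bash
cat >> h.py <<'E'
from scipy.spatial.transform import Rotation as Rn
def Rdown(yaw,sgn=1):
    x=np.array([0,0,-1.]); z=sgn*np.array([np.cos(yaw),np.sin(yaw),0]); return np.stack([x,np.cross(z,x),z],1)
def plan(target,Rt,nmin=1):
    st=manip.sense(); R=Rn.from_quat(st['tool_rot']).as_matrix(); p=st['tcp_pos']
    dp=np.array(target)-p; w=Rn.from_matrix(R.T@Rt).as_rotvec(degrees=True)
    print('t',round(st['t'],2),'pos',p.round(4),'F',st['force'].round(2),'gap',round(st['finger_gap'],3),'toolx',R[:,0].round(3),'toolz',R[:,2].round(3))
    n=max(nmin,int(np.ceil(max(np.abs(w).max()/8,np.linalg.norm(dp)/.04))))
    # pose interpolated; per-row translation in tool axes then
    print('total tool shift mm',(R.T@dp*1e3).round(1),'rot',w.round(2),'n',n)
    for i in range(n):
        Ri=R@Rn.from_rotvec(w*i/n,degrees=True).as_matrix()
        print((Ri.T@dp/n*1e3).round(1),(w/n).round(2))
E
python3 - <<'E'
from h import *
for s in (1,-1):
    plan([.5288,-.293,.16],Rdown(np.radians(-2.5),s))
E
```

```text
t 0.15 pos [ 0.275  -0.5606  0.1973] F [-0.06 -0.41 -0.59] gap 0.999 toolx [-0.     0.002 -1.   ] toolz [ 0.44  -0.898 -0.002]
total tool shift mm [  37.7  345.7 -128.5] rot [-61.39  -0.08  -0.07] n 10
[  3.8  34.6 -12.8] [-6.14 -0.01 -0.01]
[ 3.8 35.7 -9.1] [-6.14 -0.01 -0.01]
[ 3.8 36.5 -5.2] [-6.14 -0.01 -0.01]
[ 3.8 36.9 -1.3] [-6.14 -0.01 -0.01]
[ 3.7 36.8  2.7] [-6.14 -0.01 -0.01]
[ 3.7 36.3  6.6] [-6.14 -0.01 -0.01]
[ 3.7 35.4 10.4] [-6.14 -0.01 -0.01]
[ 3.7 34.1 14.2] [-6.14 -0.01 -0.01]
[ 3.7 32.3 17.7] [-6.14 -0.01 -0.01]
[ 3.7 30.3 21.1] [-6.14 -0.01 -0.01]
t 0.15 pos [ 0.275  -0.5606  0.1973] F [-0.06 -0.41 -0.59] gap 0.999 toolx [-0.     0.002 -1.   ] toolz [ 0.44  -0.898 -0.002]
total tool shift mm [  37.7  345.7 -128.5] rot [ 1.1861e+02 -8.0000e-02  9.0000e-02] n 15
[ 2.5 23.  -8.6] [ 7.91 -0.01  0.01]
[  2.5  21.6 -11.7] [ 7.91 -0.01  0.01]
[  2.5  19.8 -14.5] [ 7.91 -0.01  0.01]
[  2.5  17.7 -17.1] [ 7.91 -0.01  0.01]
[  2.5  15.1 -19.4] [ 7.91 -0.01  0.01]
[  2.5  12.3 -21.3] [ 7.91 -0.01  0.01]
[  2.5   9.3 -22.8] [ 7.91 -0.01  0.01]
[  2.5   6.1 -23.8] [ 7.91 -0.01  0.01]
[  2.5   2.7 -24.4] [ 7.91 -0.01  0.01]
[  2.5  -0.7 -24.6] [ 7.91 -0.01  0.01]
[  2.5  -4.  -24.3] [ 7.91 -0.01  0.01]
[  2.5  -7.3 -23.5] [ 7.91 -0.01  0.01]
[  2.5 -10.5 -22.2] [ 7.91 -0.01  0.01]
[  2.5 -13.5 -20.6] [ 7.91 -0.01  0.01]
[  2.5 -16.2 -18.5] [ 7.91 -0.01  0.01]
```

Request:
move_arm --deltas '[60, 0, 34.6, -12.8, -6.14, 0, 0, 60, 0, 35.7, -9.1, -6.14, 0, 0, 60, 0, 36.5, -5.2, -6.14, 0, 0, 60, 0, 36.9, -1.3, -6.14, 0, 0, 60, 0, 36.8, 2.7, -6.14, 0, 0, 60, 0, 36.3, 6.6, -6.14, 0, 0, 60, 0, 35.4, 10.4, -6.14, 0, 0, 60, 0, 34.1, 14.2, -6.14, 0, 0, 60, 0, 32.3, 17.7, -6.14, 0, 0, 60, 0, 30.3, 21.1, -6.14, 0, 0]' --force 40

```text
t: 1.15
tcp_pos: [0.5297, -0.2921, 0.1978]
tool_rot: [0.014, 0.707, -0.014, 0.707]
force: [0.0, -0.1, 0.3]
finger_gap: 0.703
```

Request:
move_arm --deltas '[45, 0, 0, 0, 0, 0, 0, 45, 0, 0, 0, 0, 0, 0]'

```text
t: 1.35
tcp_pos: [0.5291, -0.2927, 0.1977]
tool_rot: [0.015, 0.707, -0.015, 0.707]
force: [-0.1, -0.8, -0.7]
finger_gap: 0.529
```

```bash
python3 - <<'E'
from h import *
plan([.5288,-.293,.09],Rdown(np.radians(-2.5)))
s=snap('wrist','w1')
P=cloud(s); im=s['image'].astype(int); r,g,b=im[...,0],im[...,1],im[...,2]
for nm,m in (('blue',(b>r+20)&(P[...,2]>.103)&(P[...,2]<.118)),('clay',(r>b+40)&(P[...,2]>.103)&(P[...,2]<.118))):
    Q=P[m]; print(nm,len(Q)); 
    if len(Q)>5: print(cv2.minAreaRect(Q[:,:2].astype(np.float32)),np.median(Q[:,2]))
E
```

```text
t 1.35 pos [ 0.5291 -0.2927  0.1977] F [-0.14 -0.8  -0.69] gap 0.529 toolx [-0.001  0.    -1.   ] toolz [ 0.999 -0.042 -0.001]
total tool shift mm [107.7  -0.3  -0.2] rot [ 0.09 -0.05  0.  ] n 3
[35.9 -0.1 -0.1] [ 0.03 -0.02  0.  ]
[35.9 -0.1 -0.1] [ 0.03 -0.02  0.  ]
[35.9 -0.1 -0.1] [ 0.03 -0.02  0.  ]
blue 505
((0.524556577205658, -0.2946144640445709), (0.049831803888082504, 0.006886843126267195), 87.55435180664062) 0.11068975834201063
clay 412
((0.6125205755233765, -0.3391231596469879), (0.24018795788288116, 0.0512942373752594), 29.45220375061035) 0.110462601701311
```

View pics/w1.png

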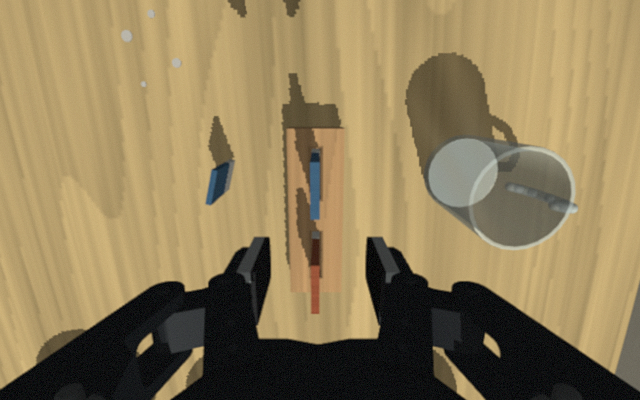

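The wrist view has the large blue tile at (315,185), lined up between the fingers (midline ~317), and the decoy to the left at (220,182). I descend now.

Request:
move_arm --deltas '[45, 40, -0.4, -0.8, 0, 0, 0, 45, 40, -0.3, -0.8, 0, 0, 0, 45, 30, -0.3, -0.8, 0, 0, 0, 45, 16, 0, 0, 0, 0, 0, 45, 0, 0, 0, 0, 0, 0]'

```text
t: 1.9
tcp_pos: [0.5237, -0.2944, 0.0693]
tool_rot: [0.018, 0.709, -0.015, 0.705]
force: [0.1, 0.6, -0.3]
finger_gap: 0.525
```

```bash
python3 - <<'E'
from h import *
plan([.5265,-.2938,.071],Rdown(np.radians(-2.5)))
s=snap('wrist','w2')
E
```

```text
t 1.9 pos [ 0.5237 -0.2944  0.0693] F [ 0.06  0.63 -0.26] gap 0.525 toolx [-0.005  0.004 -1.   ] toolz [ 0.999 -0.046 -0.005]
total tool shift mm [-1.7  0.7  2.8] rot [-0.15 -0.31 -0.21] n 1
[-1.7  0.7  2.8] [-0.15 -0.31 -0.21]
```

View pics/w2.png

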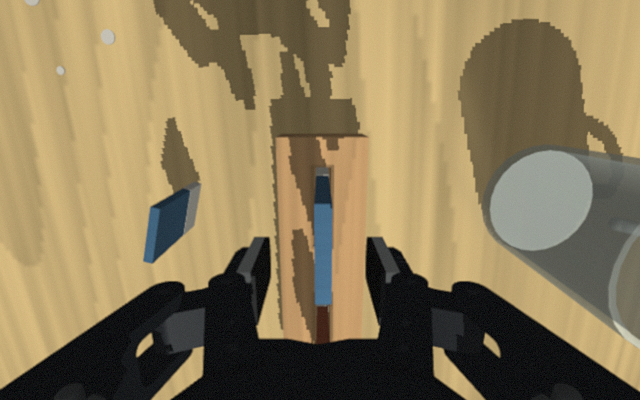

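The tile top is about 5 px (~3 mm) right of the finger midline, so I shift +z by 2.8 mm and close.

Request:
move_arm --deltas '[45, 0, 0.5, 2.8, -0.15, -0.3, -0.2, 20, 0, 0, 0, 0, 0, 0, 5, 0, 0, 0, 0, 0, 0, 0, 0, 0, 0, 0, 0, 0, 0, 0, 0, 0, 0, 0, 0, 0, 0, 0, 0, 0, 0, 0, 0, 0, 0, 0, 0, 0]' --force 45

```text
invalid input at $.deltas: expected a multiple of 7 numbers
```

```bash
python3 - <<'E'
from h import *
plan([.5265,-.2938,.071],Rdown(np.radians(-2.5)))
E
```

```text
t 1.95 pos [ 0.525  -0.2951  0.071 ] F [-0.7  -0.58 -0.17] gap 0.529 toolx [-0.002  0.002 -1.   ] toolz [ 0.999 -0.046 -0.002]
total tool shift mm [0.  1.4 1.4] rot [-0.13 -0.14 -0.09] n 1
[0.  1.4 1.4] [-0.13 -0.14 -0.09]
```

Request:
move_arm --deltas '[45, 0, 1, 1.8, 0, 0, 0, 20, 0, 0, 0, 0, 0, 0, 5, 0, 0, 0, 0, 0, 0, 0, 0, 0, 0, 0, 0, 0, 0, 0, 0, 0, 0, 0, 0, 0, 0, 0, 0, 0, 0, 0]' --force 45

```text
t: 2.55
tcp_pos: [0.5292, -0.294, 0.0733]
tool_rot: [0.015, 0.706, -0.016, 0.708]
force: [-0.8, -0.0, 5.9]
finger_gap: 0.073
```

```bash
python3 - <<'E'
from h import *
plan([.5265,-.2938,.071],Rdown(np.radians(-2.5)))
E
```

```text
t 2.55 pos [ 0.5292 -0.294   0.0733] F [-0.75 -0.02  5.94] gap 0.073 toolx [ 0.002 -0.002 -1.   ] toolz [ 0.999 -0.043  0.002]
total tool shift mm [ 2.3  0.1 -2.7] rot [0.03 0.11 0.09] n 1
[ 2.3  0.1 -2.7] [0.03 0.11 0.09]
```

Request:
move_arm --deltas '[0, -10, 0, 0, 0, 0, 0, 0, -10, 0, 0, 0, 0, 0, 0, -10, 0, 0, 0, 0, 0, 0, -10, 0, 0, 0, 0, 0]'

```text
t: 2.95
tcp_pos: [0.5285, -0.2935, 0.1131]
tool_rot: [0.015, 0.707, -0.015, 0.707]
force: [0.8, 0.1, -0.6]
finger_gap: 0.069
```

```bash
python3 - <<'E'
from h import *
plan([.5265,-.2938,.071],Rdown(np.radians(-2.5)))
s=snap('wrist','w3');s=snap('scene','s3')
cv2.imwrite('pics/s3c.png',cv2.resize(s['image'][180:360,100:340,::-1],None,fx=3,fy=3))
E
```

```text
t 2.95 pos [ 0.5285 -0.2935  0.1131] F [ 0.76  0.06 -0.57] gap 0.069 toolx [ 0. -0. -1.] toolz [ 0.999 -0.043  0.   ]
total tool shift mm [42.1 -0.4 -2. ] rot [0.02 0.01 0.01] n 2
[21.  -0.2 -1. ] [0.01 0.01 0.  ]
[21.  -0.2 -1. ] [0.01 0.01 0.  ]
```

View pics/w3.png

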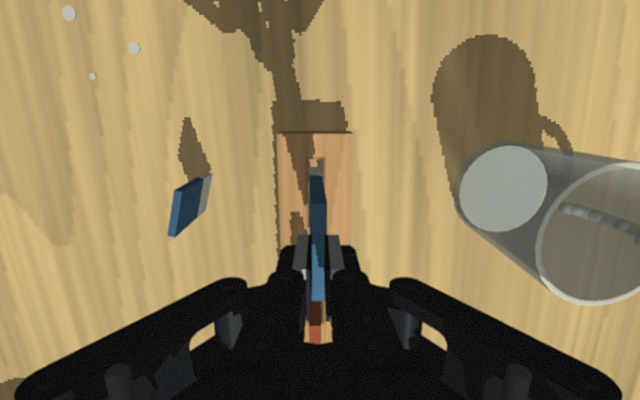

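View pics/s3c.png

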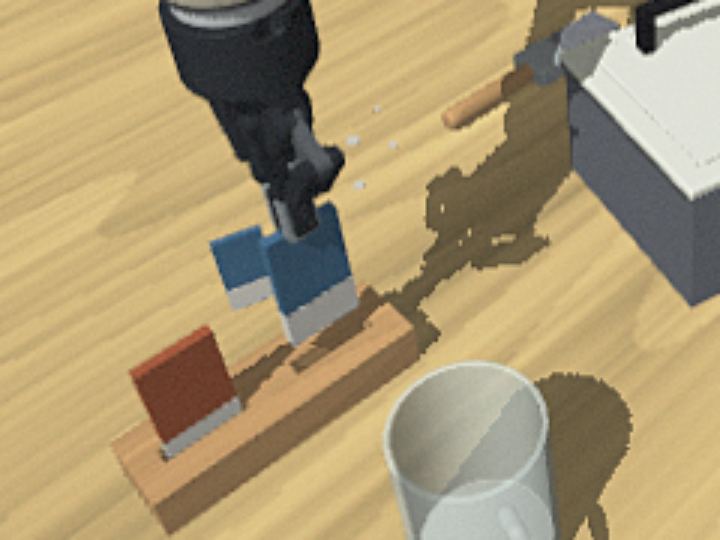

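The tile is held by both pads, above its slot. I lift it, then travel.

Request:
move_arm --deltas '[0, -30, 0, 0, 0, 0, 0, 0, -40, 0, 0, 0, 0, 0, 0, -40, 0, 0, 0, 0, 0, 0, -40, 0, 0, 0, 0, 0]'

```text
t: 3.45
tcp_pos: [0.528, -0.2931, 0.2633]
tool_rot: [0.016, 0.707, -0.015, 0.707]
force: [1.1, -0.3, -0.0]
finger_gap: 0.069
```

```bash
python3 - <<'E'
from h import *
plan([.647,.171,.26],Rdown(np.radians(-15)),20)
E
```

```text
t 3.45 pos [ 0.528  -0.2931  0.2633] F [ 1.09 -0.34 -0.04] gap 0.069 toolx [-0.001  0.001 -1.   ] toolz [ 0.999 -0.043 -0.001]
total tool shift mm [  3.5 468.8  98.8] rot [12.51 -0.05 -0.03] n 20
[ 0.2 23.4  4.9] [ 0.63 -0.   -0.  ]
[ 0.2 23.5  4.7] [ 0.63 -0.   -0.  ]
[ 0.2 23.5  4.4] [ 0.63 -0.   -0.  ]
[ 0.2 23.6  4.2] [ 0.63 -0.   -0.  ]
[ 0.2 23.6  3.9] [ 0.63 -0.   -0.  ]
[ 0.2 23.7  3.7] [ 0.63 -0.   -0.  ]
[ 0.2 23.7  3.4] [ 0.63 -0.   -0.  ]
[ 0.2 23.8  3.1] [ 0.63 -0.   -0.  ]
[ 0.2 23.8  2.9] [ 0.63 -0.   -0.  ]
[ 0.2 23.8  2.6] [ 0.63 -0.   -0.  ]
[ 0.2 23.8  2.4] [ 0.63 -0.   -0.  ]
[ 0.2 23.9  2.1] [ 0.63 -0.   -0.  ]
[ 0.2 23.9  1.8] [ 0.63 -0.   -0.  ]
[ 0.2 23.9  1.6] [ 0.63 -0.   -0.  ]
[ 0.2 23.9  1.3] [ 0.63 -0.   -0.  ]
[ 0.2 23.9  1.1] [ 0.63 -0.   -0.  ]
[ 0.2 23.9  0.8] [ 0.63 -0.   -0.  ]
[ 0.2 24.   0.5] [ 0.63 -0.   -0.  ]
[ 0.2 24.   0.3] [ 0.63 -0.   -0.  ]
[ 0.2 24.   0. ] [ 0.63 -0.   -0.  ]
```

Request:
move_arm --deltas '[0, 0, 23.4, 4.9, 0.63, 0, 0, 0, 0, 23.5, 4.7, 0.63, 0, 0, 0, 0, 23.5, 4.4, 0.63, 0, 0, 0, 0, 23.6, 4.2, 0.63, 0, 0, 0, 0, 23.6, 3.9, 0.63, 0, 0, 0, 0, 23.7, 3.7, 0.63, 0, 0, 0, 0, 23.7, 3.4, 0.63, 0, 0, 0, 0, 23.8, 3.1, 0.63, 0, 0, 0, 0, 23.8, 2.9, 0.63, 0, 0, 0, 0, 23.8, 2.6, 0.63, 0, 0]'

```text
t: 4.45
tcp_pos: [0.5878, -0.0604, 0.2618]
tool_rot: [0.054, 0.705, -0.054, 0.705]
force: [-0.1, -0.4, -1.3]
finger_gap: 0.069
```

Request:
move_arm --deltas '[0, 0, 23.8, 2.4, 0.63, 0, 0, 0, 0, 23.9, 2.1, 0.63, 0, 0, 0, 0, 23.9, 1.8, 0.63, 0, 0, 0, 0, 23.9, 1.6, 0.63, 0, 0, 0, 0, 23.9, 1.3, 0.63, 0, 0, 0, 0, 23.9, 1.1, 0.63, 0, 0, 0, 0, 23.9, 0.8, 0.63, 0, 0, 0, 0, 22, 0.5, 0.63, 0, 0, 0, 0, 14, 0.3, 0.63, 0, 0, 0, 0, 7, 0, 0.63, 0, 0]'

```text
t: 5.45
tcp_pos: [0.6405, 0.1438, 0.2616]
tool_rot: [0.093, 0.701, -0.092, 0.701]
force: [-0.3, 0.3, -1.2]
finger_gap: 0.069
```

```bash
python3 - <<'E'
from h import *
plan([.647,.171,.26],Rdown(np.radians(-15)))
s=snap('wrist','w4');s=snap('scene','s4');s=snap('top','t4')
E
```

```text
t 5.45 pos [0.6405 0.1438 0.2616] F [-0.34  0.33 -1.15] gap 0.069 toolx [-0.001  0.    -1.   ] toolz [ 0.966 -0.259 -0.001]
total tool shift mm [ 1.6 28.  -0.8] rot [-0.03 -0.06  0.  ] n 1
[ 1.6 28.  -0.8] [-0.03 -0.06  0.  ]
```

View pics/w4.png

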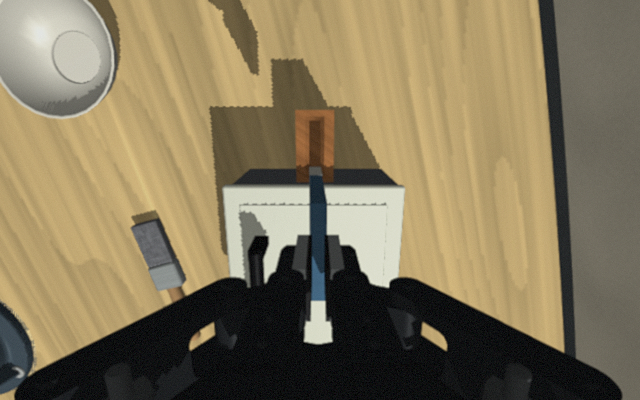

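View pics/s4.png

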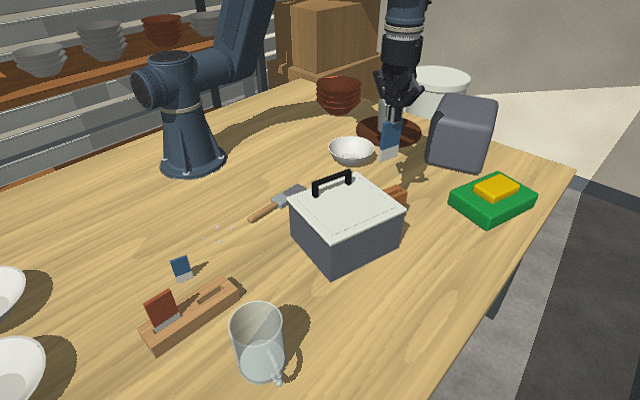

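The wrist view shows the slot at (316,142) and the tile's +y edge with its foot at (316,172), nearly collinear. I measure both in this one camera.

```bash
python3 - <<'E'
from h import *
s=load('w4'); P=cloud(s); im=s['image'].astype(int); v,u=np.mgrid[0:400,0:640]
cv2.imwrite('pics/w4c.png',cv2.resize(s['image'][95:310,250:385,::-1],None,fx=2.7,fy=2.7,interpolation=cv2.INTER_CUBIC))
st_p=np.array([.6405,.1438,.2616]); R=Rdown(np.radians(-15))
L=(P-st_p)@R*1e3   # tool coords mm (x down)
m=(u>290)&(u<340)&(v>105)&(v<185)&(abs(P[...,2]-.095)<.008)
Q=P[m]; print('holder top',len(Q),cv2.minAreaRect(Q[:,:2].astype(np.float32)),np.median(Q[:,2]))
for vv in (112,118,125,135,145,155,160):
    print(vv,[(uu,tuple(L[vv,uu].round(0).astype(int))) for uu in range(294,338,3)])
print('tile')
for vv in range(164,300,8):
    c=np.where((s['depth'][vv]<0.33)&(abs(u[vv]-316)<16)&(s['depth'][vv]>0))[0]
    c=[x for x in c if im[vv,x,2]>im[vv,x,0]+8 or vv<178]
    if c: print(vv,c[0],c[-1],L[vv,c[0]].round(1),L[vv,c[-1]].round(1),L[vv,c[len(c)//2]].round(1))
t=load('t4'); cv2.imwrite('pics/t4c.png',cv2.resize(t['image'][80:240,200:360,::-1],None,fx=3.5,fy=3.5))
E
```

```text
holder top 2123 ((0.6430148482322693, 0.1685464233160019), (0.07835384458303452, 0.05298280715942383), 74.91828155517578) 0.09540071918078685
112 [(294, (np.int64(261), np.int64(61), np.int64(-32))), (297, (np.int64(166), np.int64(62), np.int64(-22))), (300, (np.int64(166), np.int64(62), np.int64(-19))), (303, (np.int64(166), np.int64(62), np.int64(-16))), (306, (np.int64(167), np.int64(62), np.int64(-13))), (309, (np.int64(166), np.int64(62), np.int64(-10))), (312, (np.int64(166), np.int64(62), np.int64(-7))), (315, (np.int64(166), np.int64(62), np.int64(-4))), (318, (np.int64(166), np.int64(62), np.int64(-1))), (321, (np.int64(166), np.int64(62), np.int64(2))), (324, (np.int64(166), np.int64(62), np.int64(6))), (327, (np.int64(166), np.int64(62), np.int64(9))), (330, (np.int64(167), np.int64(62), np.int64(12))), (333, (np.int64(166), np.int64(62), np.int64(15))), (336, (np.int64(261), np.int64(61), np.int64(23)))]
118 [(294, (np.int64(262), np.int64(53), np.int64(-33))), (297, (np.int64(165), np.int64(56), np.int64(-22))), (300, (np.int64(165), np.int64(56), np.int64(-19))), (303, 
[... 4980 characters left out ...]
 15.9  -4.1] [-36.5  15.5   2.8] [-37.4  15.8  -0.4]
228 310 325 [-37.1  11.8  -4.1] [-36.9  11.8   2.8] [-37.7  12.1  -0.4]
236 311 324 [-38.5   8.4  -3.7] [-39.1   8.7   2.3] [-36.7   7.7  -0.5]
244 311 324 [-44.2   7.   -3.5] [-44.    6.9   2.2] [-38.2   4.4  -0.5]
252 311 324 [-44.9   3.4  -3.6] [-46.    4.    2.2] [-35.9  -0.7  -0.5]
260 308 324 [-63.9   9.   -4.2] [-45.6  -0.1   2.2] [-37.1  -4.3  -0.9]
268 311 324 [-46.2  -3.7  -3.6] [-46.2  -3.7   2.2] [-36.2  -9.   -0.5]
276 311 325 [-47.4  -7.   -3.6] [-64.8   2.6   2.3] [-36.4 -13.2  -0.5]
284 311 325 [-48.6 -10.3  -3.6] [-65.8  -0.2   2.3] [-36.4 -17.5  -0.5]
292 311 325 [-37.  -21.5  -3.9] [-67.4  -2.7   2.2] [-37.1 -21.4  -0.5]
```

View pics/w4c.png

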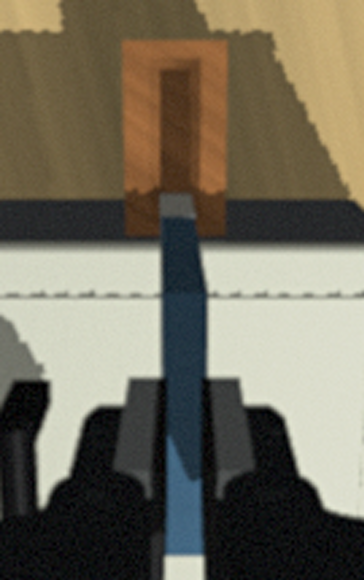

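Request:
move_arm --deltas '[0, 10, 10, 0.3, 0, 0, 0, 0, 20, 10, 0.2, 0, 0, 0, 0, 25, 6, 0, 0, 0, 0, 0, 25, 2, 0, 0, 0, 0, 0, 12, 0, 0, 0, 0, 0, 0, 0, 0, 0, 0, 0, 0]'

```text
t: 6.2
tcp_pos: [0.6468, 0.1688, 0.1674]
tool_rot: [0.093, 0.703, -0.093, 0.699]
force: [-0.4, 1.3, -0.3]
finger_gap: 0.066
```

```bash
python3 - <<'E'
from h import *
plan([.6469,.1708,.17],Rdown(np.radians(-15)))
s=snap('wrist','w5');s=snap('scene','s5');t=snap('top','t5')
a=cv2.resize(s['image'][80:240,340:460,::-1],None,fx=3.3,fy=3.3,interpolation=cv2.INTER_CUBIC)
b=cv2.resize(t['image'][110:230,210:310,::-1],(400,480)); b=cv2.resize(b,(440,528))
cv2.imwrite('pics/c5.png',np.hstack([a[:528],b[:a.shape[0]][:528]]))
E
```

```text
t 6.2 pos [0.6468 0.1688 0.1674] F [-0.36  1.27 -0.29] gap 0.066 toolx [-0.005 -0.001 -1.   ] toolz [ 0.965 -0.261 -0.005]
total tool shift mm [-2.6  2.  -0.5] rot [-0.12 -0.29  0.11] n 1
[-2.6  2.  -0.5] [-0.12 -0.29  0.11]
```

View pics/w5.png

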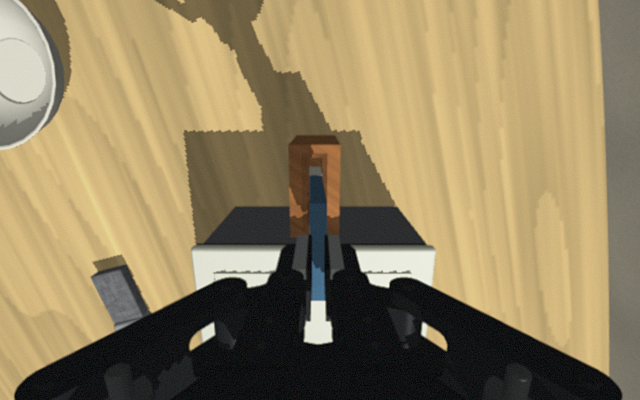

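View pics/c5.png

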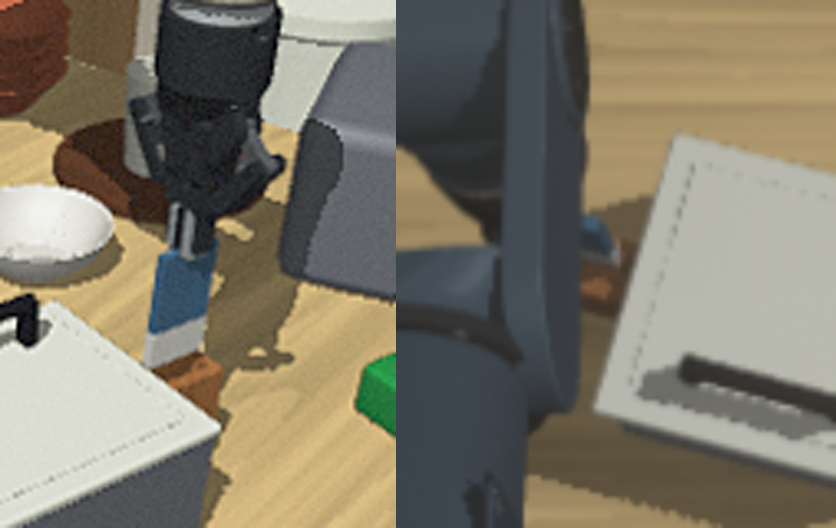

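The foot (~316,172) is centred between the block's edges (290–340). I measure the remaining offset.

```bash
python3 - <<'E'
from h import *
s=load('w5'); P=cloud(s); im=s['image'].astype(int); v,u=np.mgrid[0:400,0:640]
st_p=np.array([.6468,.1688,.1674]); R=Rdown(np.radians(-15))
L=(P-st_p)@R*1e3
m=(u>280)&(u<350)&(v>130)&(v<240)&(abs(L[...,0]-72)<5); 
print('top z',np.median(L[m][:,0]))
for vv in range(136,240,8):
    c=np.where(m[vv])[0]
    if len(c): print(vv,c[0],c[-1],L[vv,c[0]].round(1),L[vv,c[-1]].round(1), 'gaps',[(int(c[i]),int(c[i+1]),L[vv,c[i],2].round(1),L[vv,c[i+1],2].round(1)) for i in range(len(c)-1) if c[i+1]-c[i]>1])
c=np.where(m[:,300])[0]; print('col300',c[0],L[c[0],300].round(1)); c=np.where(m[:,330])[0]; print('col330',c[0],L[c[0],330].round(1))
for uu in (312,316,320):
    c=np.where(abs(u[0]-uu)<1)[0]
    print(uu,[(vv,tuple(L[vv,uu].round(0).astype(int).tolist())) for vv in range(136,210,4)])
for vv in (168,172,176,180,190,200):
    c=[x for x in range(300,335) if s['depth'][vv,x]<s['depth'][vv,296]-.005 ]
    if c: print(vv,c[0],c[-1],L[vv,c[0]].round(1),L[vv,c[-1]].round(1))
cv2.imwrite('pics/w5c.png',cv2.resize(s['image'][125:250,275:355,::-1],None,fx=4.5,fy=4.5,interpolation=cv2.INTER_CUBIC))
E
```

```text
top z 71.91713080252346
144 296 337 [ 76.   38.3 -17.9] [76.4 38.2 13.9] gaps [(296, 299, np.float64(-17.9), np.float64(-15.7)), (299, 301, np.float64(-15.7), np.float64(-14.1)), (304, 309, np.float64(-11.7), np.float64(-7.9)), (309, 316, np.float64(-7.9), np.float64(-2.4)), (321, 324, np.float64(1.5), np.float64(3.8)), (324, 326, np.float64(3.8), np.float64(5.4)), (327, 330, np.float64(6.2), np.float64(8.5)), (330, 332, np.float64(8.5), np.float64(10.1)), (333, 336, np.float64(10.8), np.float64(13.1))]
152 288 339 [ 71.3  32.7 -23.9] [70.4 32.7 15.2] gaps []
160 288 339 [ 70.9  26.6 -24. ] [72.  26.3 15.4] gaps [(306, 322, np.float64(-10.3), np.float64(2.3))]
168 289 339 [ 71.7  20.2 -23.5] [72.9 19.9 15.5] gaps [(306, 322, np.float64(-10.4), np.float64(2.3))]
176 289 339 [ 71.9  13.8 -23.6] [72.9 13.5 15.6] gaps [(306, 322, np.float64(-10.4), np.float64(2.3))]
184 289 339 [ 71.6   7.4 -23.8] [71.8  7.3 15.7] gaps [(306, 323, np.float64(-10.5), np.float64(3.1))]
192 289 339 [ 71.7   0.9 -24. ] [72.6  0.6 15.8] gaps [(306, 325, np.float64(-10.7), np.float64(4.6))]
200 289 338 [ 71.7 
[... 1369 characters left out ...]
08, (-37, 22, -1))]
320 [(136, (152, 38, 1)), (140, (111, 38, 1)), (144, (77, 38, 1)), (148, (71, 36, 1)), (152, (72, 33, 1)), (156, (74, 29, 1)), (160, (118, 19, 1)), (164, (117, 16, 1)), (168, (52, 24, 1)), (172, (37, 24, 1)), (176, (24, 24, 1)), (180, (12, 24, 1)), (184, (2, 24, 1)), (188, (-8, 24, 1)), (192, (-17, 24, 1)), (196, (-25, 24, 1)), (200, (-31, 23, 1)), (204, (-38, 24, 1)), (208, (-36, 21, 1))]
168 309 320 [51.8 23.8 -7.2] [51.9 23.7  0.7]
172 309 320 [36.8 23.8 -6.7] [37.2 23.7  0.7]
176 309 321 [24.1 23.6 -6.3] [24.1 23.6  1.3]
180 309 322 [12.4 23.6 -5.9] [13.1 23.5  1.9]
190 309 323 [-12.1  23.6  -5.1] [-13.2  23.9   2.2]
200 309 325 [-31.2  23.6  -4.5] [-31.   23.6   3. ]
```

View pics/w5c.png

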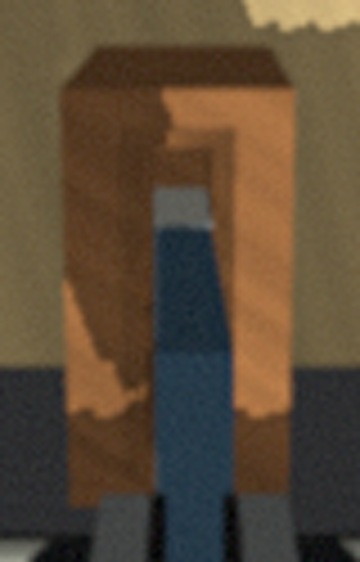

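Offsets: x is within 0.5 mm and y needs about +1.3 mm. I correct that and start inserting.

Request:
move_arm --deltas '[0, 0, 1.3, -0.3, 0, 0, 0, 0, 5, 0, 0, 0, 0, 0, 0, 5, 0, 0, 0, 0, 0, 0, 5, 0, 0, 0, 0, 0, 0, 5, 0, 0, 0, 0, 0, 0, 4, 0, 0, 0, 0, 0, 0, 0, 0, 0, 0, 0, 0]'

```text
t: 7.05
tcp_pos: [0.6479, 0.1706, 0.145]
tool_rot: [0.093, 0.702, -0.093, 0.7]
force: [-0.6, 0.0, -0.5]
finger_gap: 0.068
```

```bash
python3 - <<'E'
from h import *
plan([.6469,.1708,.108],Rdown(np.radians(-15)))
print(manip.sense()['ft_torque'])
E
```

```text
t 7.05 pos [0.6479 0.1706 0.145 ] F [-0.55  0.01 -0.48] gap 0.068 toolx [-0.002 -0.    -1.   ] toolz [ 0.966 -0.26  -0.002]
total tool shift mm [37. -0. -1.] rot [-0.08 -0.11  0.04] n 1
[37. -0. -1.] [-0.08 -0.11  0.04]
[ 0.03311412  0.00912511 -0.02718291]
```

Request:
move_arm --deltas '[0, 5, 0, 0, 0, 0, 0, 0, 5, 0, 0, 0, 0, 0, 0, 5, 0, 0, 0, 0, 0, 0, 5, 0, 0, 0, 0, 0, 0, 5, 0, 0, 0, 0, 0, 0, 5, 0, 0, 0, 0, 0]'

```text
t: 7.65
tcp_pos: [0.6484, 0.1707, 0.1156]
tool_rot: [0.093, 0.701, -0.093, 0.701]
force: [-0.3, -0.5, 0.8]
finger_gap: 0.069
```

Request:
move_arm --deltas '[0, 2, 0, 0, 0, 0, 0, 0, 2, 0, 0, 0, 0, 0, 0, 0, 0, 0, 0, 0, 0]'

```text
t: 7.95
tcp_pos: [0.6483, 0.1707, 0.1118]
tool_rot: [0.093, 0.701, -0.093, 0.701]
force: [-1.2, -0.0, -1.3]
finger_gap: 0.066
```

Request:
move_arm --deltas '[0, 1.5, 0, 0, 0, 0, 0, 0, 1.5, 0, 0, 0, 0, 0, 0, 0, 0, 0, 0, 0, 0]'

```text
t: 8.25
tcp_pos: [0.6484, 0.1707, 0.109]
tool_rot: [0.093, 0.701, -0.093, 0.701]
force: [-0.7, -0.3, -1.5]
finger_gap: 0.071
```

Request:
move_arm --deltas '[0, 1, 0, 0, 0, 0, 0, 0, 0, 0, 0, 0, 0, 0]'

```text
t: 8.45
tcp_pos: [0.6486, 0.1707, 0.1084]
tool_rot: [0.093, 0.701, -0.093, 0.701]
force: [-0.8, 0.2, 1.3]
finger_gap: 0.069
```

Request:
move_arm --deltas '[0, 1, 0, 0, 0, 0, 0, 0, 0, 0, 0, 0, 0, 0]'

```text
t: 8.65
tcp_pos: [0.6487, 0.1707, 0.1083]
tool_rot: [0.093, 0.701, -0.093, 0.701]
force: [-1.6, -0.2, 4.6]
finger_gap: 0.069
```

Contact with the bottom at the expected height (TCP z 0.108, 4.6 N). Release and check.

Request:
move_arm --deltas '[12, 0, 0, 0, 0, 0, 0, 25, 0, 0, 0, 0, 0, 0, 40, 0, 0, 0, 0, 0, 0, 40, 0, 0, 0, 0, 0, 0]'

```text
t: 9.05
tcp_pos: [0.6488, 0.1706, 0.1069]
tool_rot: [0.093, 0.701, -0.093, 0.701]
force: [-0.5, -0.4, -0.6]
finger_gap: 0.466
```

Request:
move_arm --deltas '[40, -15, 0, 0, 0, 0, 0, 40, -25, 0, 0, 0, 0, 0, 40, -30, 0, 0, 0, 0, 0, 40, -30, 0, 0, 0, 0, 0, 40, -20, 0, 0, 0, 0, 0]'

```text
t: 9.55
tcp_pos: [0.6499, 0.1708, 0.231]
tool_rot: [0.093, 0.699, -0.092, 0.703]
force: [0.2, 1.1, -0.4]
finger_gap: 0.467
```

```bash
python3 - <<'E'
from h import *
plan([.5576,.0498,.25],Rdown(np.radians(-15)))
s=snap('wrist','w6'); sc=snap('scene','s6')
for n in ('w6','s6'):
    q=load(n);P=cloud(q);im=q['image'].astype(int); m=(im[...,2]>im[...,0]+20)&(P[...,2]>.10)&(P[...,2]<.17)&(abs(P[...,0]-.647)<.05)&(abs(P[...,1]-.171)<.05)
    Q=P[m]; print(n,len(Q),np.percentile(Q[:,2],[1,50,90,97,99]).round(4))
    T=Q[Q[:,2]>.138]; 
    if len(T)>5: print(cv2.minAreaRect(T[:,:2].astype(np.float32)))
cv2.imwrite('pics/s6c.png',cv2.resize(sc['image'][130:250,280:440,::-1],None,fx=4,fy=4,interpolation=cv2.INTER_CUBIC))
E
```

```text
t 9.55 pos [0.6499 0.1708 0.231 ] F [ 0.23  1.12 -0.45] gap 0.467 toolx [ 0.005  0.    -1.   ] toolz [ 0.966 -0.26   0.005]
total tool shift mm [ -19.5 -140.8  -57.6] rot [-0.08  0.26 -0.1 ] n 4
[ -4.9 -35.2 -14.4] [-0.02  0.07 -0.02]
[ -4.8 -35.2 -14.4] [-0.02  0.07 -0.02]
[ -4.8 -35.2 -14.4] [-0.02  0.07 -0.02]
[ -4.8 -35.2 -14.4] [-0.02  0.07 -0.02]
w6 614 [0.1107 0.1457 0.1465 0.1469 0.1471]
((0.6456480026245117, 0.17033134400844574), (0.04968690127134323, 0.007727344986051321), 74.86875915527344)
s6 255 [0.1005 0.1254 0.1422 0.1436 0.1442]
((0.647200882434845, 0.1709698587656021), (0.04832948371767998, 0.011328060179948807), 77.88809204101562)
```

View pics/w6.png

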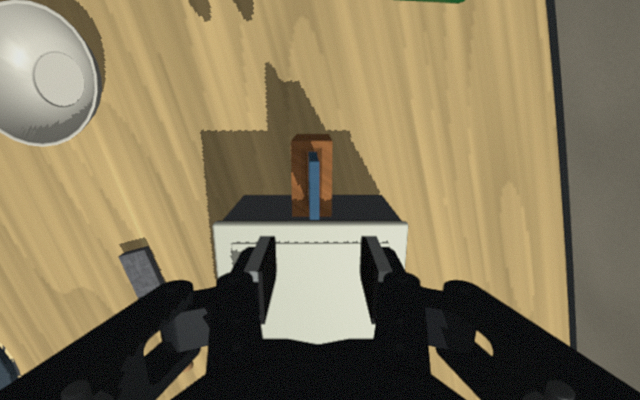

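View pics/s6c.png

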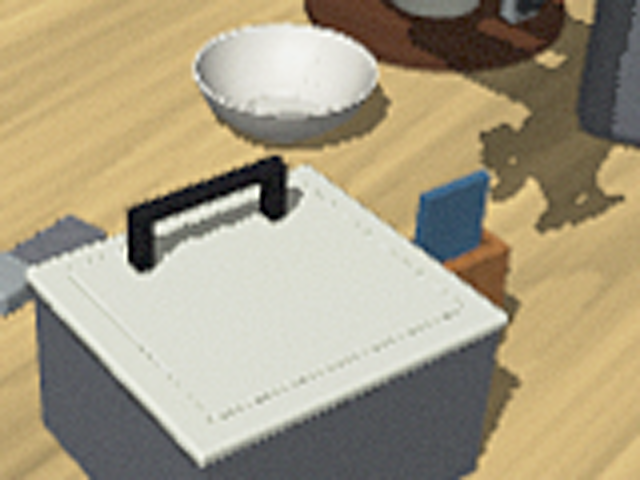

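The tile is upright in the holder with its top at z≈0.145, so it is fully seated and glazed end up. Next is the handle.

Request:
move_arm --deltas '[40, 0, -30, -10, 0, 0, 0, 40, 0, -35.2, -14.4, 0, 0, 0, 40, 0, -35.2, -14.4, 0, 0, 0, 40, 0, -25, -12, 0, 0, 0, 40, 0, -15.4, -7, 0, 0, 0, 40, 0, 0, 0, 0, 0, 0, 40, 0, 0, 0, 0, 0, 0]'

```text
t: 10.35
tcp_pos: [0.5569, 0.05, 0.2271]
tool_rot: [0.093, 0.701, -0.093, 0.701]
force: [0.8, 0.2, -0.7]
finger_gap: 0.469
```

```bash
python3 - <<'E'
from h import *
plan([.558,.0495,.141],Rdown(np.radians(-15)))
s=snap('wrist','w7')
st=manip.sense();R=Rn.from_quat(st['tool_rot']).as_matrix()
P=cloud(s); L=(P-st['tcp_pos'])@R*1e3
m=(P[...,2]>.145)&(P[...,2]<.18)&(L[...,0]>10)&(s['image'].max(-1)<90)
Q=L[m]; print(len(Q)); print(cv2.minAreaRect(Q[:,1:].astype(np.float32)),np.percentile(Q[:,0],[2,50]))
E
```

```text
t 10.35 pos [0.5569 0.05   0.2271] F [ 0.81  0.18 -0.72] gap 0.469 toolx [ 0.001  0.001 -1.   ] toolz [ 0.965 -0.261  0.001]
total tool shift mm [86.1 -0.3  1.1] rot [-0.12  0.05 -0.05] n 3
[28.7 -0.1  0.4] [-0.04  0.02 -0.02]
[28.7 -0.1  0.4] [-0.04  0.02 -0.02]
[28.7 -0.1  0.4] [-0.04  0.02 -0.02]
2329
((46.33089065551758, 11.723030090332031), (201.95057678222656, 44.200679779052734), 18.11274528503418) [58.48433429 60.53249804]
```

View pics/w7.png

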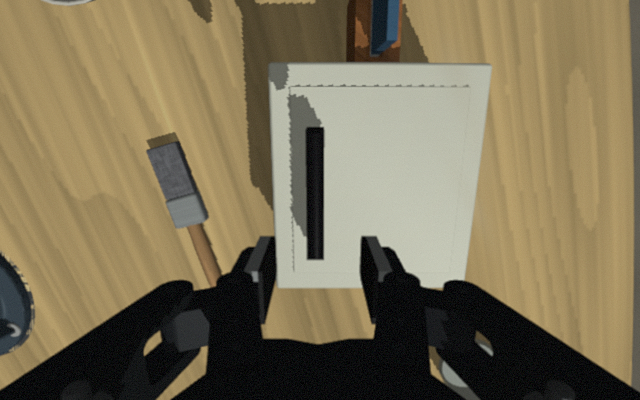

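The bar runs from (315,128) to (315,260), parallel to the fingers' plane and centred. I descend so the grasp point meets the bar.

Request:
move_arm --deltas '[40, 25, 0, 0.5, 0, 0, 0, 40, 25, 0, 0.5, 0, 0, 0, 40, 20, 0, 0, 0, 0, 0, 40, 10, 0, 0, 0, 0, 0, 40, 5, 0, 0, 0, 0, 0, 40, 0, 0, 0, 0, 0, 0, 40, 0, 0, 0, 0, 0, 0]'

```text
t: 11.1
tcp_pos: [0.5581, 0.0496, 0.1429]
tool_rot: [0.093, 0.7, -0.093, 0.702]
force: [-0.4, 0.0, -0.9]
finger_gap: 0.466
```

```bash
python3 - <<'E'
from h import *
plan([.558,.0495,.141],Rdown(np.radians(-15)))
s=snap('wrist','w8'); sc=snap('scene','s8')
cv2.imwrite('pics/s8c.png',cv2.resize(sc['image'][110:260,260:440,::-1],None,fx=4,fy=4,interpolation=cv2.INTER_CUBIC))
E
```

```text
t 11.1 pos [0.5581 0.0496 0.1429] F [-0.36  0.05 -0.92] gap 0.466 toolx [ 0.002 -0.    -1.   ] toolz [ 0.966 -0.26   0.002]
total tool shift mm [ 1.9 -0.2 -0. ] rot [-0.06  0.1  -0.02] n 1
[ 1.9 -0.2 -0. ] [-0.06  0.1  -0.02]
```

View pics/w8.png

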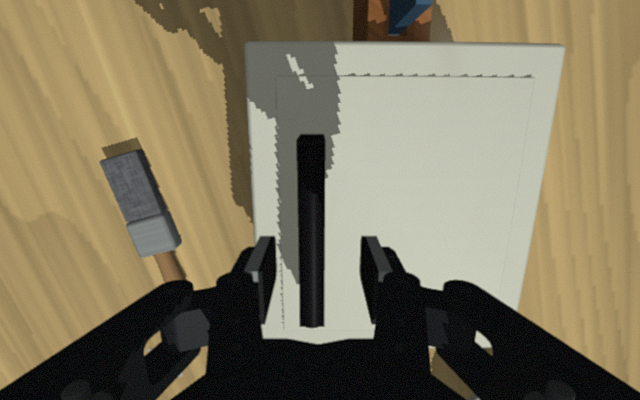

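View pics/s8c.png

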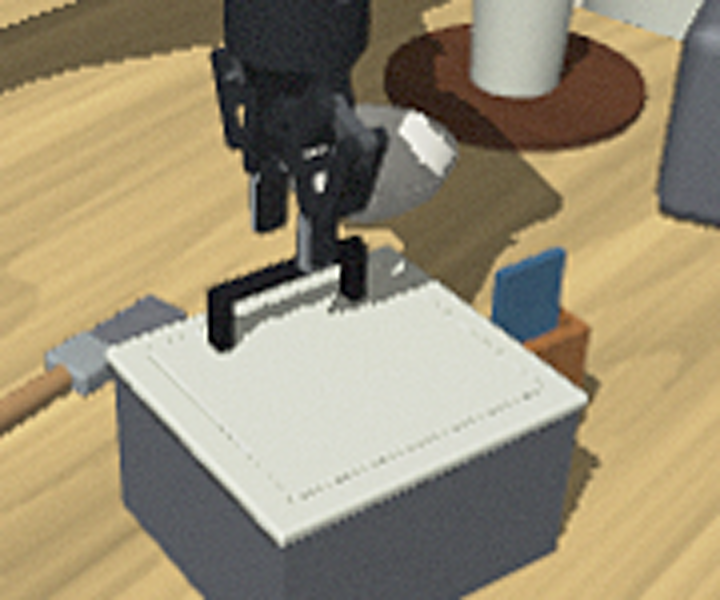

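```bash
python3 - <<'E'
from h import *
st=manip.sense();R=Rn.from_quat(st['tool_rot']).as_matrix()
for n in ('w7','w8'):
    s=load(n);P=cloud(s); p=np.array([.5569,.05,.2271]) if n=='w7' else np.array([.5581,.0496,.1429]); L=(P-p)@R*1e3
    for uu in (308,312,316,320):
        print(n,uu,[(vv,L[vv,uu].round(1).tolist()) for vv in ((132,160,190,220,250) if n=='w7' else (140,170,200,240,280,320))])
E
```

```text
w7 308 [(132, [63.2, 48.5, -7.9]), (160, [61.1, 28.2, -8.0]), (190, [62.0, 5.1, -8.3]), (220, [61.8, -19.0, -8.5]), (250, [61.8, -44.4, -8.7])]
w7 312 [(132, [63.8, 48.5, -5.0]), (160, [58.9, 28.6, -5.0]), (190, [59.3, 5.8, -5.2]), (220, [59.9, -18.3, -5.3]), (250, [59.1, -43.2, -5.5])]
w7 316 [(132, [63.0, 48.5, -2.1]), (160, [59.8, 28.4, -2.1]), (190, [59.9, 5.6, -2.2]), (220, [59.9, -18.3, -2.2]), (250, [59.3, -43.3, -2.3])]
w7 320 [(132, [63.9, 48.4, 0.9]), (160, [61.1, 28.2, 0.9]), (190, [60.0, 5.6, 0.9]), (220, [60.5, -18.5, 0.9]), (250, [60.9, -44.0, 0.9])]
w8 308 [(140, [-20.2, 50.3, -5.3]), (170, [-24.4, 36.5, -5.3]), (200, [-25.1, 21.8, -5.4]), (240, [-24.9, 0.8, -5.6]), (280, [-24.7, -22.0, -5.8]), (320, [-24.2, -46.8, -6.1])]
w8 312 [(140, [-21.2, 50.4, -3.4]), (170, [-24.3, 36.5, -3.4]), (200, [-25.7, 22.0, -3.5]), (240, [-25.3, 1.0, -3.6]), (280, [-24.6, -22.0, -3.7]), (320, [-23.9, -47.0, -3.9])]
w8 316 [(140, [-19.8, 50.3, -1.5]), (170, [-23.3, 36.3, -1.5]), (200, [-24.0, 21.6, -1.5]), (240, [-24.8, 0.7, -1.6]), (280, [-25.0, -21.7, -1.6]), (320, [-24.6, -46.5, -1.7])]
w8 320 [(140, [-20.1, 50.3, 0.4]), (170, [-23.3, 36.3, 0.4]), (200, [-22.3, 21.1, 0.4]), (240, [-23.2, 0.1, 0.5]), (280, [-21.7, -23.6, 0.5]), (320, [-21.9, -48.5, 0.5])]
```

The bar is centred along y and ~2.4 mm off along the jaw axis. I correct that and grip.

Request:
move_arm --deltas '[40, 1.5, 0, -2.2, 0, 0, 0, 30, 0, 0, 0, 0, 0, 0, 10, 0, 0, 0, 0, 0, 0, 0, 0, 0, 0, 0, 0, 0, 0, 0, 0, 0, 0, 0, 0, 0, 0, 0, 0, 0, 0]' --force 70

```text
invalid input at $.deltas: expected a multiple of 7 numbers
```

```bash
cat > lid.py <<'E'
from h import *
def P0(th): # bar displacement box x,z ; mm
    a,h=145,45; return np.array([-a*np.cos(th)+h*np.sin(th), a*np.sin(th)+h*np.cos(th)])
E
python3 - <<'E'
from h import *; from lid import P0
plan([.558,.0495,.141],Rdown(np.radians(-15)))
# steps: grasp point g=-19 on tool x; tool rotates with lid
N=14; th=np.linspace(0,.22,N+1)
def tcp(t):
    b=P0(t); # tool x dir at tilt: down rotated about +y by t: down=(0,-1)-> R_y(t): x=-sin t, z=-cos t
    return b+19*np.array([-np.sin(t),-np.cos(t)])
for i in range(N):
    d=tcp(th[i+1])-tcp(th[i]); t=th[i]; xd=np.array([-np.sin(t),-np.cos(t)]); zd=np.array([np.cos(t),-np.sin(t)])
    print(i,'tx',round(d@xd,2),'tz',round(d@zd,2),'ry',round(np.degrees(th[i+1]-t),2),'cum',(tcp(th[i+1])-tcp(0)).round(1))
E
```

```text
t 11.2 pos [0.558  0.0495 0.1431] F [-0.89 -0.13  0.07] gap 0.469 toolx [ 0.002 -0.    -1.   ] toolz [ 0.966 -0.26   0.002]
total tool shift mm [ 2.1  0.  -0. ] rot [-0.08  0.12 -0.02] n 1
[ 2.1  0.  -0. ] [-0.08  0.12 -0.02]
0 tx -2.28 tz 0.43 ry 0.9 cum [0.4 2.3]
1 tx -2.28 tz 0.43 ry 0.9 cum [0.9 4.5]
2 tx -2.28 tz 0.43 ry 0.9 cum [1.4 6.8]
3 tx -2.28 tz 0.43 ry 0.9 cum [1.9 9.1]
4 tx -2.28 tz 0.43 ry 0.9 cum [ 2.5 11.3]
5 tx -2.28 tz 0.43 ry 0.9 cum [ 3.1 13.5]
6 tx -2.28 tz 0.43 ry 0.9 cum [ 3.7 15.8]
7 tx -2.28 tz 0.43 ry 0.9 cum [ 4.4 18. ]
8 tx -2.28 tz 0.43 ry 0.9 cum [ 5.1 20.2]
9 tx -2.28 tz 0.43 ry 0.9 cum [ 5.9 22.4]
10 tx -2.28 tz 0.43 ry 0.9 cum [ 6.6 24.6]
11 tx -2.28 tz 0.43 ry 0.9 cum [ 7.4 26.7]
12 tx -2.28 tz 0.43 ry 0.9 cum [ 8.3 28.9]
13 tx -2.28 tz 0.43 ry 0.9 cum [ 9.2 31. ]
```

Request:
move_arm --deltas '[40, 1.5, 0, -2.2, 0, 0, 0, 30, 0, 0, 0, 0, 0, 0, 10, 0, 0, 0, 0, 0, 0, 0, 0, 0, 0, 0, 0, 0, 0, 0, 0, 0, 0, 0, 0, 0, 0, 0, 0, 0, 0, 0]' --force 70

```text
t: 11.8
tcp_pos: [0.555, 0.05, 0.1406]
tool_rot: [0.093, 0.701, -0.093, 0.701]
force: [0.6, -0.1, -0.1]
finger_gap: 0.001
```

```bash
python3 - <<'E'
from h import *
plan([.558,.0495,.141],Rdown(np.radians(-15)))
snap('wrist','w9')
E
```

```text
t 11.8 pos [0.555  0.05   0.1406] F [ 0.59 -0.06 -0.08] gap 0.001 toolx [ 0. -0. -1.] toolz [ 0.966 -0.26   0.   ]
total tool shift mm [-0.4  0.3  3. ] rot [-0.09  0.   -0.  ] n 1
[-0.4  0.3  3. ] [-0.09  0.   -0.  ]
```

View pics/w9.png

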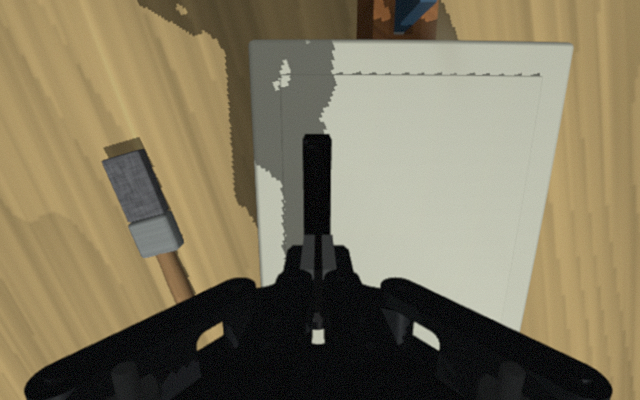

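The gap reads zero, which is not as expected. I look from the scene camera before anything else.

```bash
python3 - <<'E'
from h import *
print(manip.sense()['finger_gap'],manip.sense()['ft_torque'])
sc=snap('scene','s9'); w=load('w9')
a=cv2.resize(sc['image'][120:220,290:390,::-1],(560,560),interpolation=cv2.INTER_CUBIC)
cv2.imwrite('pics/s9c.png',a)
cv2.imwrite('pics/w9c.png',cv2.resize(w['image'][210:350,255:385,::-1],None,fx=4,fy=4,interpolation=cv2.INTER_CUBIC))
E
```

```text
0.00418528922648903 [-0.06387979  0.04600403 -0.01325706]
```

View pics/s9c.png

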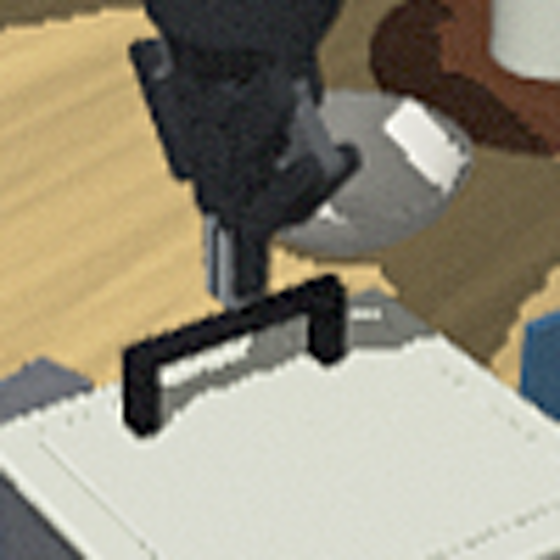

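View pics/w9c.png

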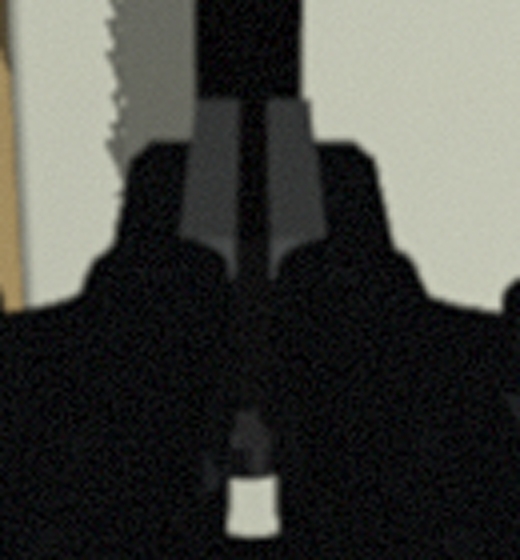

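```bash
python3 - <<'E'
from h import *
for n,p in (('w9',[.555,.05,.1406]),('w7',[.5569,.05,.2271]),('w3',[.5285,-.2935,.1131]),('w8',[.5581,.0496,.1429])):
    s=load(n);P=cloud(s);R=Rdown(np.radians(-2.5 if n=='w3' else -15));L=(P-np.array(p))@R*1e3
    for uu in ((309,325) if n in('w9','w3') else (262,265,370,374)):
        print(n,uu,[(vv,L[vv,uu].round(0).astype(int).tolist()) for vv in range(230,290,5)])
sc=load('s9');P=cloud(sc)
for X in ([.555,.05,.1406],[.555,.05,.16],[.555,.05,.17],[.5575,.0495,.16]): print(X,proj(sc,X), (proj(sc,X)-[290,120])*5.6)
E
```

```text
w9 309 [(230, [-26, 7, -5]), (235, [-38, 9, -5]), (240, [-44, 9, -4]), (245, [-49, 8, -4]), (250, [-54, 9, -4]), (255, [-59, 9, -4]), (260, [-64, 9, -4]), (265, [-68, 9, -4]), (270, [-71, 9, -4]), (275, [-78, 10, -4]), (280, [-81, 10, -3]), (285, [-84, 10, -3])]
w9 325 [(230, [-25, 6, 3]), (235, [-38, 9, 3]), (240, [-43, 9, 3]), (245, [-50, 9, 2]), (250, [-53, 8, 2]), (255, [-59, 9, 2]), (260, [-64, 9, 2]), (265, [-68, 9, 2]), (270, [-72, 9, 2]), (275, [-78, 10, 2]), (280, [-82, 11, 2]), (285, [-84, 10, 2])]
w7 262 [(230, [226, -90, -75]), (235, [225, -97, -75]), (240, [-44, 9, -25]), (245, [-50, 9, -24]), (250, [-56, 9, -23]), (255, [-61, 10, -23]), (260, [-65, 10, -22]), (265, [-68, 9, -21]), (270, [-71, 9, -21]), (275, [-72, 7, -21]), (280, [-72, 5, -21]), (285, [-72, 3, -21])]
w7 265 [(230, [227, -91, -71]), (235, [227, -98, -72]), (240, [-44, 9, -24]), (245, [-51, 10, -23]), (250, [-55, 9, -22]), (255, [-60, 9, -22]), (260, [-65, 9, -21]), (265, [-65, 7, -21]), (270, [-65, 5, -21]), (275, [-65, 3, -21]), (280, [-66, 1, -21]), (285, [-67, 0, -21])]
w7 370 [(230, [101, -43, 47]), 
[... 1707 characters left out ...]
, 19]), (265, [-66, 8, 19]), (270, [-65, 5, 19]), (275, [-66, 4, 19]), (280, [-67, 2, 19]), (285, [-66, -1, 19])]
w8 374 [(230, [18, -11, 35]), (235, [17, -13, 35]), (240, [-43, 8, 24]), (245, [-49, 9, 23]), (250, [-55, 9, 22]), (255, [-60, 9, 21]), (260, [-64, 9, 21]), (265, [-67, 8, 20]), (270, [-72, 9, 19]), (275, [-73, 7, 19]), (280, [-72, 5, 20]), (285, [-73, 4, 19])]
[0.555, 0.05, 0.1406] [[331.71313881 183.67466683]] [[233.59357736 356.57813427]]
[0.555, 0.05, 0.16] [[331.8563878  176.80032432]] [[234.39577167 318.0818162 ]]
[0.555, 0.05, 0.17] [[331.9315866  173.18465983]] [[234.81688494 297.83409507]]
[0.5575, 0.0495, 0.16] [[332.53641986 177.29733864]] [[238.20395123 320.86509641]]
```

The scene and wrist views both show the closed fingertips at (331,174), resting above the bar rather than around it. So the real fingertips sit about 30 mm higher than the reported TCP suggests. I open the jaws and descend in small steps, watching the force.

Request:
move_arm --deltas '[20, -3, 0, 0, 0, 0, 0, 40, -3, 0, 0, 0, 0, 0, 40, 0, 0, 0, 0, 0, 0, 40, 6, 0, 0, 0, 0, 0, 40, 3, 0, 0, 0, 0, 0, 40, 3, 0, 0, 0, 0, 0, 40, 3, 0, 0, 0, 0, 0, 40, 0, 0, 0, 0, 0, 0]' --force 20

```text
t: 12.7
tcp_pos: [0.5545, 0.0501, 0.1309]
tool_rot: [0.093, 0.701, -0.093, 0.701]
force: [-0.6, -0.2, -0.8]
finger_gap: 0.469
```

```bash
python3 - <<'E'
from h import *
plan([.555,.05,.131],Rdown(np.radians(-15)))
w=snap('wrist','w10'); sc=snap('scene','s10')
a=cv2.resize(sc['image'][120:220,290:390,::-1],(560,560),interpolation=cv2.INTER_CUBIC)
cv2.imwrite('pics/s10c.png',a)
E
```

```text
t 12.7 pos [0.5545 0.0501 0.1309] F [-0.62 -0.22 -0.85] gap 0.469 toolx [-0.001  0.    -1.   ] toolz [ 0.966 -0.26  -0.001]
total tool shift mm [-0.1  0.   0.5] rot [-0.09 -0.08  0.01] n 1
[-0.1  0.   0.5] [-0.09 -0.08  0.01]
```

View pics/s10c.png

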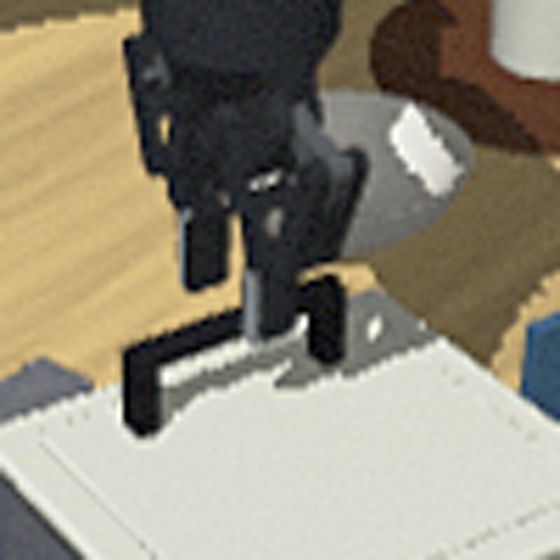

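View pics/w10.png

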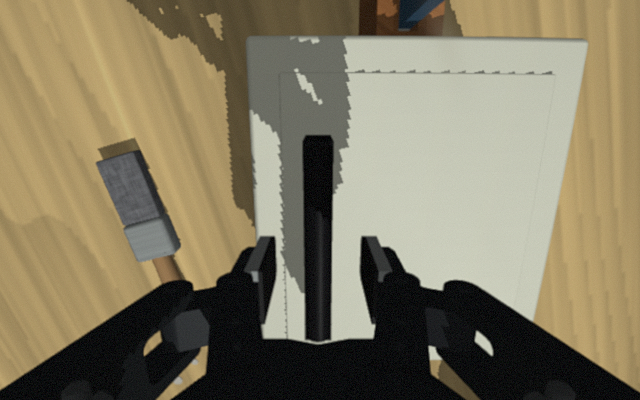

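```bash
python3 - <<'E'
from h import *
sc=load('s10')
for nm,X in (('near',[.5545+.0212,.0501-.0057]),('far',[.5545-.0212,.0501+.0057])):
  for z in (.14,.15,.16,.17): print(nm,z,((proj(sc,X+[z])-[290,120])*5.6).round(0))
P=cloud(sc)
for (u,v) in ((336,176),(337,178),(338,174),(325,168),(326,165)): print(u,v,P[v,u].round(4))
E
```

```text
near 0.14 [[263. 383.]]
near 0.15 [[263. 363.]]
near 0.16 [[264. 343.]]
near 0.17 [[265. 323.]]
far 0.14 [[204. 332.]]
far 0.15 [[204. 313.]]
far 0.16 [[204. 293.]]
far 0.17 [[204. 273.]]
336 176 [0.5791 0.0355 0.1803]
337 178 [0.583  0.0346 0.1772]
338 174 [ 1.0205 -0.503   0.648 ]
325 168 [0.5325 0.0513 0.1738]
326 165 [0.5352 0.0517 0.183 ]
```

The open tips are at z≈0.161 with the TCP reading 0.131. I descend another 15 mm so the pads span the bar, still ~18 mm clear of the lid.

Request:
move_arm --deltas '[40, 3, 0, 0, 0, 0, 0, 40, 3, 0, 0, 0, 0, 0, 40, 3, 0, 0, 0, 0, 0, 40, 3, 0, 0, 0, 0, 0, 40, 3, 0, 0, 0, 0, 0, 40, 0, 0, 0, 0, 0, 0]'

```text
t: 13.4
tcp_pos: [0.5546, 0.0501, 0.1161]
tool_rot: [0.093, 0.701, -0.093, 0.701]
force: [-0.7, -0.6, 0.5]
finger_gap: 0.47
```

```bash
python3 - <<'E'
from h import *
plan([.555,.05,.116],Rdown(np.radians(-15)))
w=snap('wrist','w11'); sc=snap('scene','s11')
a=cv2.resize(sc['image'][120:220,290:390,::-1],(560,560),interpolation=cv2.INTER_CUBIC)
cv2.imwrite('pics/s11c.png',a)
E
```

```text
t 13.4 pos [0.5546 0.0501 0.1161] F [-0.66 -0.62  0.45] gap 0.47 toolx [-0.001  0.    -1.   ] toolz [ 0.966 -0.26  -0.001]
total tool shift mm [0.1 0.  0.4] rot [-0.09 -0.06  0.01] n 1
[0.1 0.  0.4] [-0.09 -0.06  0.01]
```

View pics/s11c.png

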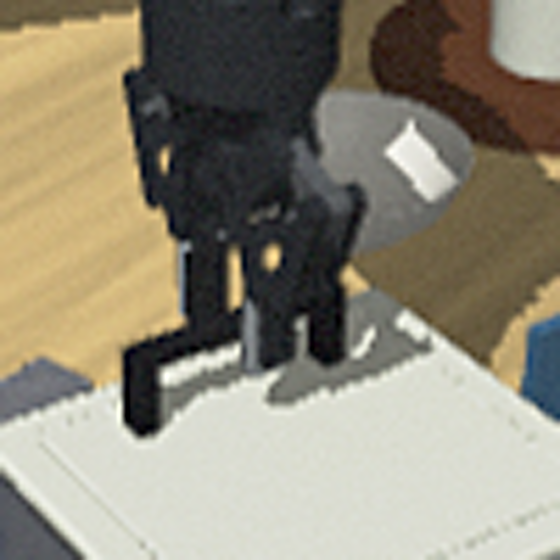

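View pics/w11.png

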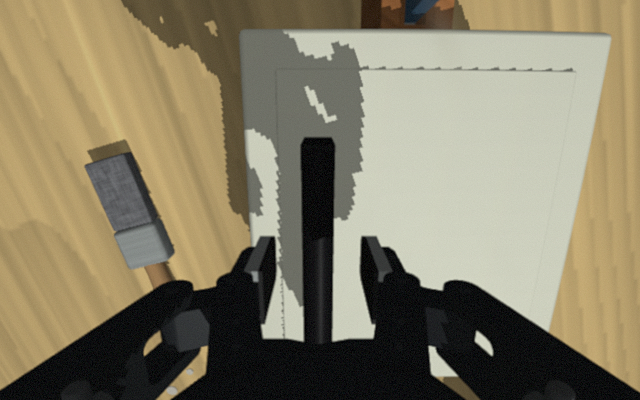

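Fingers straddle the bar with no contact, so I close.

Request:
move_arm --deltas '[25, 0, 0, 0, 0, 0, 0, 10, 0, 0, 0, 0, 0, 0, 0, 0, 0, 0, 0, 0, 0, 0, 0, 0, 0, 0, 0, 0, 0, 0, 0, 0, 0, 0, 0, 0, 0, 0, 0, 0, 0, 0]' --force 70

```text
t: 14.1
tcp_pos: [0.5545, 0.0502, 0.1169]
tool_rot: [0.093, 0.701, -0.093, 0.701]
force: [-3.2, 1.8, 5.8]
finger_gap: 0.131
```

```bash
python3 - <<'E'
from h import *
plan([.555,.05,.116],Rdown(np.radians(-15)))
E
```

```text
t 14.1 pos [0.5545 0.0502 0.1169] F [-3.24  1.79  5.78] gap 0.131 toolx [-0.001  0.    -1.   ] toolz [ 0.966 -0.26  -0.001]
total tool shift mm [ 0.9 -0.1  0.5] rot [-0.08 -0.04  0.  ] n 1
[ 0.9 -0.1  0.5] [-0.08 -0.04  0.  ]
```

The bar is gripped. I pull along the arc about the hinge, turning with the lid, and start slowly.

Request:
move_arm --deltas '[0, -1.2, 0, 0, 0, 0.45, 0, 0, -1.2, 0, 0, 0, 0.45, 0, 0, -1.2, 0, 0, 0, 0.45, 0, 0, 0, 0, 0, 0, 0, 0]'

```text
t: 14.5
tcp_pos: [0.5539, 0.0503, 0.1188]
tool_rot: [0.094, 0.71, -0.092, 0.691]
force: [-0.9, 2.0, -9.4]
finger_gap: 0.137
```

Request:
move_arm --deltas '[0, -1.2, 0, 0, 0, 0.45, 0, 0, -1.2, 0, 0, 0, 0.45, 0, 0, -1.2, 0, 0, 0, 0.45, 0, 0, -1.2, 0, 0, 0, 0.45, 0, 0, 0, 0, 0, 0, 0, 0]'

```text
t: 15.0
tcp_pos: [0.5554, 0.05, 0.1264]
tool_rot: [0.095, 0.72, -0.09, 0.682]
force: [-4.4, 1.2, 4.0]
finger_gap: 0.136
```

```bash
cat > chk.py <<'E'
from h import *
import sys
n=sys.argv[1]
st=manip.sense();R=Rn.from_quat(st['tool_rot']).as_matrix()
print(st['t'],st['tcp_pos'].round(4),st['force'].round(1),st['finger_gap'].round(3),'tilt',np.degrees(np.arcsin(-R[0:2,0]@np.array([.966,-.259]))).round(2))
sc=snap('scene',n); P=cloud(sc); v,u=np.mgrid[0:400,0:640]; im=sc['image']
X=np.array([.966,-.259]);Y=np.array([.259,.966]);C=np.array([.6107,.0356])
d=P[...,:2]-C; bx=d@X; by=d@Y; z=P[...,2]
m=(abs(bx)<.09)&(abs(by)<.09)&(z>.1)&(z<.2)&(im.min(-1)>110)
for _ in range(4):
    c=np.polyfit(bx[m],z[m],1); m=m&(abs(z-np.polyval(c,bx))<.006)
print('lid angle from plane',-np.arctan(c[0]),'n',m.sum(),'front z',np.polyval(c,-.094).round(4))
cv2.imwrite('pics/%sc.png'%n,cv2.resize(im[110:260,260:440,::-1],None,fx=4,fy=4,interpolation=cv2.INTER_CUBIC))
E
python3 chk.py s12; python3 - <<'E'
E
```

```text
Traceback (most recent call last):
  File "chk.py", line 5, in <module>
    print(st['t'],st['tcp_pos'].round(4),st['force'].round(1),st['finger_gap'].round(3),'tilt',np.degrees(np.arcsin(-R[0:2,0]@np.array([.966,-.259]))).round(2))
                                                              ^^^^^^^^^^^^^^^^^^^^^^
AttributeError: 'float' object has no attribute 'round'
```

```bash
sed -i "s/st\['finger_gap'\].round(3)/round(st['finger_gap'],3)/" chk.py; python3 chk.py s12
```

```text
15.0 [0.5554 0.05   0.1264] [-4.4  1.2  4. ] 0.136 tilt 3.13
lid angle from plane 0.07263127795215324 n 3901 front z 0.1342
```

View pics/s12c.png

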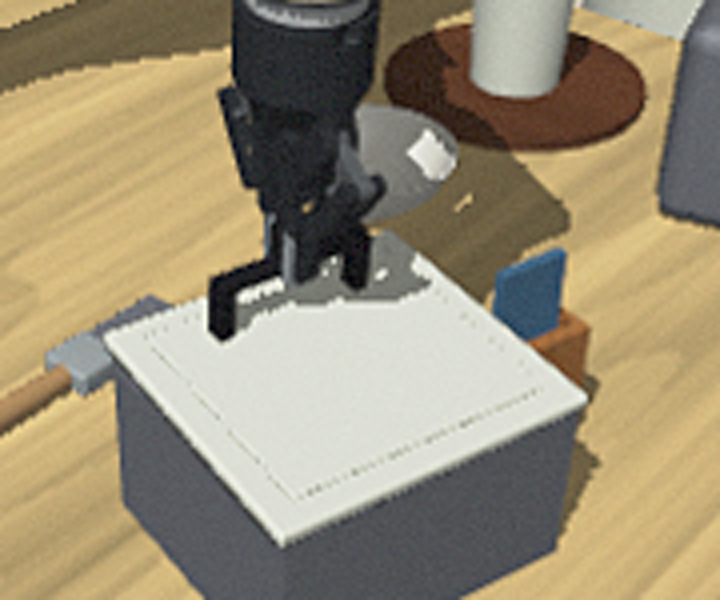

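The lid is coming up smoothly (~0.07 rad). I continue.

Request:
move_arm --deltas '[0, -2, 0, 0, 0, 0.85, 0, 0, -2.2, 0, 0, 0, 0.95, 0, 0, -2.2, 0, 0, 0, 0.95, 0, 0, -2.2, 0, 0, 0, 0.95, 0, 0, -2.2, 0, 0, 0, 0.95, 0, 0, -2.2, 0, 0, 0, 0.95, 0, 0, -2.2, 0, 0, 0, 0.95, 0, 0, -1.5, 0, 0, 0, 0.65, 0, 0, 0, 0, 0, 0, 0, 0, 0, 0, 0, 0, 0, 0, 0]'

```text
t: 16.05
tcp_pos: [0.5565, 0.0497, 0.1417]
tool_rot: [0.101, 0.762, -0.084, 0.634]
force: [-4.4, 0.8, 1.2]
finger_gap: 0.133
```

```bash
python3 chk.py s13; python3 - <<'E'
from h import *
for n in ('s0','s8','s11'):
    sc=load('scene0' if n=='s0' else n); P=cloud(sc); im=sc['image']
    X=np.array([.966,-.259]);Y=np.array([.259,.966]);C=np.array([.6107,.0356])
    d=P[...,:2]-C; bx=d@X; by=d@Y; z=P[...,2]
    m=(abs(bx)<.09)&(abs(by)<.09)&(z>.1)&(z<.2)&(im.min(-1)>110)
    for _ in range(4):
        c=np.polyfit(bx[m],z[m],1); m=m&(abs(z-np.polyval(c,bx))<.006)
    print(n,-np.arctan(c[0]),np.polyval(c,-.094),m.sum())
E
```

```text
16.05 [0.5565 0.0497 0.1417] [-4.4  0.8  1.2] 0.133 tilt 10.47
lid angle from plane 0.17759470342662406 n 4222 front z 0.1538
s0 0.00703910893302949 0.12226671142007703 3769
s8 0.0075117609660487 0.12235068892319866 3702
s11 0.00934938292793452 0.12259863933300495 3622
```

View pics/s13c.png

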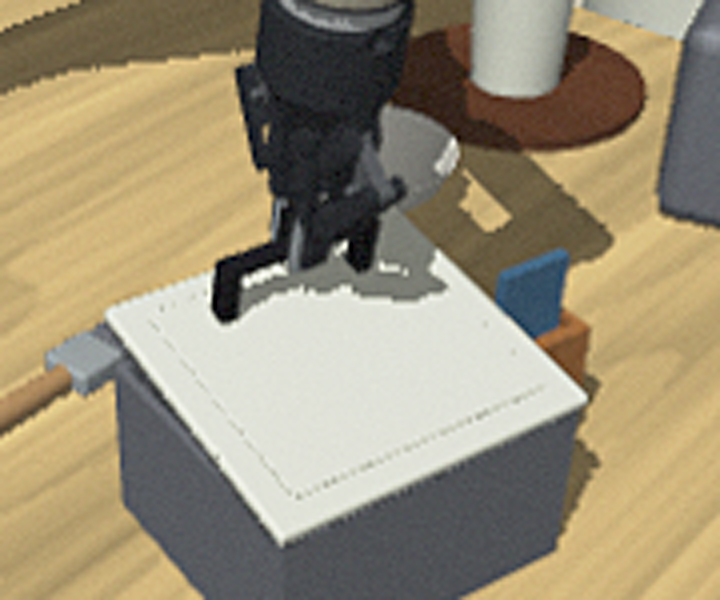

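The lid is at ≈0.17 rad (~31 mm gap). About 7 mm more at the handle gets it to 0.22.

Request:
move_arm --deltas '[0, -2, 0, 0.3, 0, 0.7, 0, 0, -2, 0, 0.3, 0, 0.7, 0, 0, -2, 0, 0.3, 0, 0.7, 0, 0, -1.2, 0, 0, 0, 0.4, 0, 0, 0, 0, 0, 0, 0, 0, 0, 0, 0, 0, 0, 0, 0]'

```text
t: 16.7
tcp_pos: [0.558, 0.0492, 0.1486]
tool_rot: [0.103, 0.776, -0.082, 0.617]
force: [-6.0, 2.5, 2.0]
finger_gap: 0.131
```

```bash
python3 chk.py s14
```

```text
16.7 [0.558  0.0492 0.1486] [-6.   2.5  2. ] 0.131 tilt 13.08
lid angle from plane 0.22514730924214116 n 4353 front z 0.163
```

The gap is ≈40 mm (0.218 rad). I hold a second to check stability and that the other items are undisturbed.

Request:
move_arm --deltas '[0, 0, 0, 0, 0, 0, 0, 0, 0, 0, 0, 0, 0, 0, 0, 0, 0, 0, 0, 0, 0, 0, 0, 0, 0, 0, 0, 0, 0, 0, 0, 0, 0, 0, 0, 0, 0, 0, 0, 0, 0, 0, 0, 0, 0, 0, 0, 0, 0, 0, 0, 0, 0, 0, 0, 0]'

```text
t: 17.55
tcp_pos: [0.558, 0.0492, 0.1487]
tool_rot: [0.103, 0.776, -0.082, 0.617]
force: [-6.8, 1.8, 2.2]
finger_gap: 0.131
```

```bash
python3 chk.py s15; python3 - <<'E'
from h import *
snap('top','t15')
E
```

```text
17.55 [0.558  0.0492 0.1487] [-6.8  1.8  2.2] 0.131 tilt 13.07
lid angle from plane 0.2245452132163699 n 4349 front z 0.1629
```

View pics/s15.png

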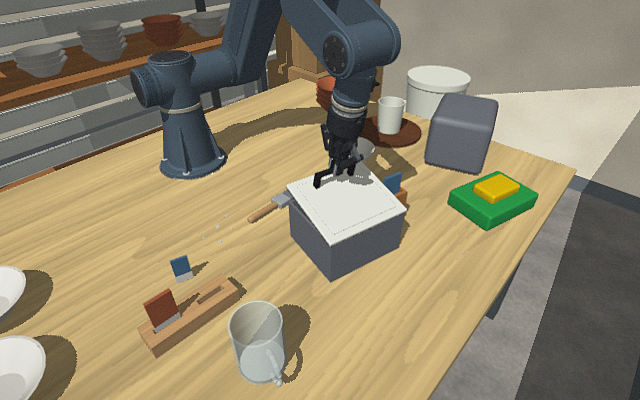

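View pics/t15.png

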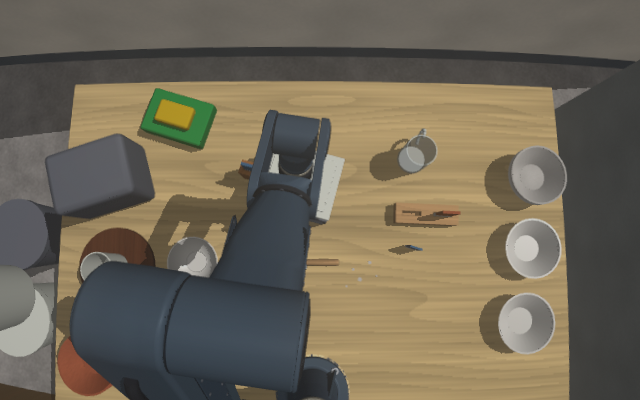

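The hold is stable: the lid is slightly open and gripped, and the blue tile stands in the holder at (393,185). The clay tile (160,310), jug, brush and bowl are where they started. I hand in.

```bash
python3 - <<'E'
from h import *
print(job.sign_off())
E
```

```text
the job is handed in; nothing more can be done
None
```

I put the larger blue tile fully down in the tag holder and let go of it. Then I freed the stuck lid by its handle, and I handed the job in at 17.6 s still gripping it.

- **Tile:** its top measured 0.144–0.147 m above the table, where 0.145 m means fully down. It stands glazed end up.
- **Lid:** it opened smoothly to about 0.217 rad, a front gap of about 40 mm. The angle did not change over a 0.8 s hold, and the wrist force was at most about 9 N at each check while lifting.
- **Other things:** in the last pictures the clay tile, the small blue tile, the jug, the bowl and the visible part of the brush are where they started. The arm partly hid the bowl and the brush in those views.

**What disagreed:**
- **Fingertip position:** the fingertips sit about 25 mm behind the reported TCP (measured from the pictures). Because of this, my first grip on the handle closed just above the bar, without measurable force. I opened the fingers, went lower by picture and force, and gripped it properly.
- **Wrist camera:** it showed a sideways error of a few millimetres that grew with depth, which I allowed for.
- **Steady push:** a force of about 7 N, mostly sideways, remained on the wrist while holding the lid.

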